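# Square a counting cell into the datum corner of a microscope stage insert

### The arm

A 7-joint arm with a two-finger parallel gripper is mounted at the origin on a cart in front of the work surface, level with it; the furniture and walls round the work are solid. World frame = base frame: x ahead of the robot, y to its left, z up, the work surface at z = 0. Lengths are in mm, angles in rad, forces in N, time in s.
With the tool pointing down it reaches from about 425 to 950 mm from the base axis. Payload 4.7 kg.
Tool frame: the origin (TCP) lies at the very end of the fingers, on their centre line; the grasp point (between the pads) lies 19 mm behind it (robot.pinch_z is the distance from the TCP to the grasp point, in mm); z points along the fingers, y is the direction in which the jaws open and shut (so a half turn about z gives the same grasp; the last joint's range is limited). The gripper opens to 87 mm and grips with 3 to 60 N. Pads are 19 mm wide; open, the fingers measure 117 mm over their backs; the gripper's body (75 mm by 190 mm) begins 51 mm behind the grasp point.
Start: joints at [-1.199, 0.469, -0.049, 1.532, 0.024, 1.141, -0.082], TCP at [263.317, 621.541, 222.573] pointing down, gripper open.
Joint ranges: [-2.59, 2.59], [-0.33, 1.99], [-1.39, 1.29], [0.1, 2.45], [-1.04, 4.18], [0.21, 1.99], [-2.66, 2.66]. Speed limits (rad/s): [2.57, 2.57, 3.14, 3.14, 3.14, 3.14, 3.14].

### API

Orientations are given as a unit quaternion [x, y, z, w].
In Python, from station import robot gives the robot as it stands.
- The arm moves only by the shell command python3 -m creep 'ROWS' [OPENING] [FORCE]. ROWS is JSON, a list of rows, each an object with "slide": the shift along the world's x, y, z in mm, a list of three; "twist": the turn about the world's z in rad. In form: [{"slide": [tx, ty, tz], "twist": twist}, ...]. A call has 1 to 12 rows; each row shifts and turns the commanded pose from where the row before left it; what a row does not reach is not made up. A row lasts 1/8 s, in which the tool goes at most 62.5 mm and 10.7 degrees, less where a joint would pass 70% of its speed; a pose out of reach is approached as far as the arm can. A call is refused whole if a number of a shift passes 62.5 or a number of a turn 0.188, either way. A call with a gripper value outside its range is refused whole. OPENING is the closure, from 0 (fully open) to 1 (shut), set as the call begins (- or left out, the last holds). The fingers move at their own pace and stop on an object; FORCE is the grip in N (left out, the last holds). Time passes only in rows, so rows that do not move let the fingers close. It gives the time, the measured TCP pose, the force and the opening at its end, in the units of the state.
- robot.get_state(): the state, without advancing time (a new reading comes with each control period).
- robot.read_camera(name): name is "side" or "top" or "wrist"; returns a dict with "image" (384x512x3 uint8, blue, green, red), "intrinsics" (3x3 intrinsics, pixels), "world_from_camera" (4x4, takes a point from camera to world coordinates); the wrist camera has in their place "T_tool_cam" (4x4, takes a point from camera to tool coordinates, whose origin is the TCP and whose axes are the flange's). Camera axes: x right, y down, z forward; pixel columns grow to the right and rows downward; lengths in mm; the calibration is good to about 2 mm. The wrist camera is an equidistant fisheye: a pixel r from the principal point sees the ray r / f radians off the axis. A picture is of the moment at which its call begins: read the wrist's pose just before it. There is no depth.
- robot.finish_job(): hands the job in, once; it reports no verdict.
Trained networks look in a picture, given as the dict that the camera call returned (one of the last four; its "shot" number tells which), for a name from the list of things; names that differ only in an ending like _2 or _b are one class to them, and where a whole thing is asked for, a point or a joint stands for the part that bears it (a point fixed in the world has none). Each returns a list of dicts, best first, with "conf" (0 to 1); they miss things now and then, are a little off and sometimes report something else, mostly with a low value. They report only what shows in the picture. A call takes as long as a camera call. They do not tell look-alikes from the thing itself.
- robot.look_for(picture, label): "bbox" ([centre column, centre row, width, height] in pixels, round what is visible of it).
- robot.trace(picture, label): "region" (384x512 bool, what is visible of it) and "bbox" ([centre column, centre row, width, height] in pixels, round what is visible of it).
The state is a dict: "clock": time; "qpos": joint angles; "dq": joint speeds; "effort": joint torques, N m; "ee_pos": TCP position; "eef_rot": TCP orientation; "wrist_force": force on the tool from outside, world axes, zero at the start; "wrist_torque": the same for the moment, N m; "finger_gap": finger opening in mm.
Only numpy, scipy, OpenCV 4.12 (cv2) and the standard library are available. Lean on these libraries where they do the work, as an engineer would, in place of code of your own. Each camera call takes 0.05 s, during which the arm holds its last target.

### The job

Take the steel pusher out of the tube rack and, touching the framed counting cell with the pusher's tip only, nudge it over the stage insert into the square corner: first lightly press it home flat on the long fence, then slide it along that fence and lightly press it home on the short fence; each time with a push of about three newtons, never more than four and a half. With the cell still snug on both fences, swing the spring clip round by its pin until the rolled toe sits well on the end of the cell, then stand the pusher in the rack again.

Things in the scene. Friction and masses are not known exactly. Their poses are not given: they have to be found in the camera images.
- counting_cell: Counting cell: a ruled glass in a stainless frame, 40 (its x) x 76 (its y) x 10 mm high, about 220 g; slides loosely on the bed of the stage insert, at the start turned up to 0.22 rad and with its centre 8 to 20 mm (x) and 6 to 18 mm (y) short of its place. Origin: centre of its underside. It runs on low-friction pads: sliding it takes 0.3 to 0.8 N.
- stage_insert: Black microscope stage insert, fixed to the desk, 110 (x) x 160 (y) mm, its flat bed 15 mm above the desk. Origin: centre of its underside, on the desk. It carries the two fences and, on a round post, the spring clip. A tall microscope stands to its left (about x 0.45 to 0.8 m, y 0.13 to 0.4 m, its eyepieces leaning towards the robot at 0.25 to 0.35 m height): keep the arm drawn in or to the right of it when passing.
- long_fence: Steel bar screwed on the insert, 8 (x) x 70 (y) x 7 mm high, on the far (+x) side of the bed. Origin: centre of its underside; the cell goes against its -x face, 4 mm from the origin.
- short_fence: Steel bar screwed on the insert, 40 (x) x 8 (y) x 7 mm high, on the left (+y) side of the bed, square to the long one. Origin: centre of its underside; the cell goes against its -y face, 4 mm from the origin.
- datum_corner (a point): The point of the bed where the inner faces of the two fences would meet, at x = 38, y = 66 mm of the stage insert (there is a small gap between the fences here); axes as the stage insert's: +x points into the long fence, +y into the short one. A seated cell has its origin 20 mm short in x and 38 mm short in y, its y along this y.
- clip_pivot (a point): Axis of the spring clip (upright), at bed height, 8 mm beyond the datum corner in x and 88 mm short of it in y; axes as the stage insert's.
- clip_pin (a point): Top of the clip's upright thumb pin (6 mm thick, 22 mm from the pivot axis, its top 26 mm and its foot about 14 mm above the bed). Pushing the pin sideways round the pivot turns the clip. The leaf is 9 mm wide, reaches 37 mm from the pivot and is about 13 mm above the bed, its rolled toe 34 mm from the pivot.
- clip (a joint): Angle of the spring clip, rad, 0 to 2.3: 0 is parked, the leaf pointing 100 degrees clockwise (seen from above) of the insert's +x, i.e. away from the cell; it grows as the clip turns clockwise (seen from above) toward the corner. From about 1.8 the toe rides up on the end of a seated cell and presses it down with about 1.4 N; 2.0 and more is well on. It stays where it is left (about 1 N at the pin moves it).
- pusher: Hand pusher, 112 mm long, 120 g, standing upright in an end hole of the tube rack: round, slippery white PTFE tip 8 mm thick (lowest 24 mm), steel shaft 9 mm, collar 17 mm at 62 to 66 mm, then a square steel handle 14 x 14 mm (sides along its x and y) from 66 to 110 mm. Origin: end of the tip; z points up to the handle.
- tube_rack: Clear sample tube rack, fixed to the desk, 58 (x) x 143 (y) x 58 mm high, 2 x 6 square holes of 13 mm at x = -11.5 and 11.5 mm, y = -53.5, -32, -10.5, 10.5, 32 and 53.5 mm, through two shelves, over a floor 4 mm above the desk. Three capped tubes (88 mm high) stand at y = -53.5 and -32 mm. Origin: centre of its underside.
- pusher_hole (a point): Centre of the mouth (58 mm above the desk) of the hole in which the pusher stands at the start.
- oil_bottle: Small brown bottle with white cap, 30 x 29 x 66 mm; bystander, leave alone. Origin: centre of its underside.
- slide_mailer: Pale grey plastic box, 84 x 35 x 21 mm; bystander, leave alone. Origin: centre of its underside.
- petri_dish: Round Petri dish with lid, 56 mm across, 14 mm high; bystander, leave alone. Origin: centre of its underside.
- tally: Chromed hand tally counter, 86 x 54 x 22 mm; bystander, leave alone. Origin: centre of its underside.
There are look-alikes about, which are no part of the job. What is shaped like the counting_cell but orange is not meant.

How it is judged (in metres and radians):
On the way, in this order (a step that is already met when the one before it is completed fails the run):
1. the cell is pressed home flat on the long fence with at least 1.7 N (x of counting_cell in the frame of datum_corner between -0.0217 and -0.018 m and angle between the y axis of counting_cell and the y axis of datum_corner, either way round below 0.03 rad and z of counting_cell in the frame of datum_corner between -0.002 and 0.002 m and contact force between counting_cell and long_fence above 1.7 N and value of joint clip below 1.5 rad), for 0.02 s.
2. lying square in the corner, it is pressed home on the short fence with at least 1.7 N (x of counting_cell in the frame of datum_corner between -0.0217 and -0.018 m and y of counting_cell in the frame of datum_corner between -0.0397 and -0.036 m and angle between the y axis of counting_cell and the y axis of datum_corner, either way round below 0.03 rad and z of counting_cell in the frame of datum_corner between -0.002 and 0.002 m and contact force between counting_cell and short_fence above 1.7 N and value of joint clip below 1.5 rad), for 0.02 s.
3. the clip's toe is on the end of the seated cell (x of counting_cell in the frame of datum_corner between -0.0217 and -0.018 m and y of counting_cell in the frame of datum_corner between -0.0397 and -0.036 m and angle between the y axis of counting_cell and the y axis of datum_corner, either way round below 0.03 rad and z of counting_cell in the frame of datum_corner between -0.002 and 0.002 m and value of joint clip above 2 rad), for 0.2 s.
At the end, for the whole second after the job is handed in: The cell lies flat on the bed with each edge within 1.7 mm of its fence and its long side within 0.03 rad of the fence; the clip stands at 2.0 rad or more, on the cell; the pusher stands down in a hole of the rack (tip within 12 mm of the desk, leaning less than 0.22 rad); all at rest (all of step 3 and x of pusher in the frame of tube_rack between -0.02 and 0.02 m and y of pusher in the frame of tube_rack between -0.066 and 0.066 m and z of pusher in the frame of tube_rack below 0.012 m and angle between pusher's own z axis and vertical below 0.22 rad and linear speed of counting_cell below 0.01 m/s and linear speed of pusher below 0.02 m/s); the robot touches nothing.
It fails at once if the pusher presses on the cell with more than 4.5 N (contact force between pusher and counting_cell above 4.5 N).
It fails at once if the gripper's fingers touch the cell (contact force between the fingers and counting_cell above 0.3 N).
It fails at once if the cell is lifted or tipped off the bed by more than 5 mm (z of counting_cell in the frame of datum_corner above 0.005 m).
It fails at once if a bystander is shoved by more than 20 mm (distance of any of oil_bottle, slide_mailer, petri_dish, tally from where it was at the start of the episode above 0.02 m).
It also fails if it takes over 70 s, if anything falls off the work surface, if the arm or the gripper's body presses on something with over 40 N, if the wrist force passes 120 N, or if a joint passes its speed limit or range.

## Working session

There is one attempt and no reset: what is moved stays moved. The work goes in short steps, Python scripts to look and compute and a shell command to move; the robot and the scene stay as the last step left them, time stands still between calls to the robot, and variables do not carry over. Pictures are saved under pics/ and viewed, and the job is handed in when it is done.

```bash
ls; mkdir -p pics
cat > h.py <<'E'
import numpy as np, cv2
from station import robot
from scipy.spatial.transform import Rotation as R
def pix2ray(p,uv):
    K=np.array(p["intrinsics"]);T=np.array(p["world_from_camera"])
    d=np.linalg.inv(K)@np.array([uv[0],uv[1],1.]);return T[:3,3],T[:3,:3]@d
def at_z(p,uv,z):
    o,d=pix2ray(p,uv);return o+d*(z-o[2])/d[2]
def proj(p,X):
    K=np.array(p["intrinsics"]);T=np.linalg.inv(np.array(p["world_from_camera"]))
    c=T[:3,:3]@np.array(X)+T[:3,3];q=K@c;return q[:2]/q[2]
def st():
    s=robot.get_state();return s
def show():
    s=robot.get_state()
    print(s["clock"],np.round(s["ee_pos"],2),np.round(R.from_quat(s["eef_rot"]).as_euler('xyz'),3),np.round(s["wrist_force"],2),s["finger_gap"])
E
python3 - <<'E'
from h import *
show()
for n in ["top","side","wrist"]:
    p=robot.read_camera(n);cv2.imwrite(f"pics/a_{n}.png",p["image"])
    np.save(f"pics/a_{n}.npy",p,allow_pickle=True)
    print(n,np.round(p["intrinsics"],1).tolist(),np.round(p.get("world_from_camera",p.get("T_tool_cam")),3).tolist())
    for l in ["counting_cell","stage_insert","tube_rack","pusher","clip_pin","long_fence","short_fence"]:
        print(l,[(round(d["conf"],2),np.round(d["bbox"]).tolist()) for d in robot.look_for(p,l)])
show()
E
```

```text
pics
0.0 [263.1  620.94 221.47] [-3.14   0.     2.741] [-0.23 -0.44 -0.06] 86.69095553325427
top [[409.1, 0.0, 255.3], [0.0, 409.1, 195.6], [0.0, 0.0, 1.0]] [[0.007, -0.991, 0.131, 434.313], [-1.0, -0.008, -0.008, -65.222], [0.009, -0.131, -0.991, 1170.3], [0.0, 0.0, 0.0, 1.0]]
counting_cell [(0.69, [196.0, 253.0, 28.0, 30.0]), (0.61, [249.0, 210.0, 31.0, 19.0])]
stage_insert [(0.76, [257.0, 215.0, 55.0, 43.0])]
tube_rack [(0.73, [345.0, 218.0, 32.0, 53.0])]
pusher [(0.27, [345.0, 217.0, 34.0, 52.0])]
clip_pin [(0.16, [291.0, 136.0, 14.0, 31.0])]
long_fence [(0.37, [249.0, 199.0, 27.0, 7.0])]
short_fence [(0.56, [232.0, 209.0, -2.0, 6.0])]
side [[377.3, 0.0, 254.4], [0.0, 377.3, 188.8], [0.0, 0.0, 1.0]] [[0.975, -0.127, 0.181, 433.841], [-0.221, -0.593, 0.774, -785.96], [0.009, -0.795, -0.607, 634.234], [0.0, 0.0, 0.0, 1.0]]
counting_cell [(0.61, [230.0, 204.0, 19.0, 19.0]), (0.58, [182.0, 181.0, 33.0, 17.0])]
stage_insert [(0.94, [232.0, 214.0, 51.0, 51.0])]
tube_rack [(0.69, [245.0, 284.0, 79.0, 70.0])]
pusher [(0.69, [221.0, 284.0, 11.0, 39.0])]
clip_pin [(0.67, [246.0, 287.0, 82.0, 65.0])]
long_fence [(0.63, [248.0, 202.0, 5.0, 18.0])]
short_fence []
wrist [[297.3, 0.0, 256.1], [0.0, 297.3, 188.7], [0.0, 0.0, 1.0]] [[-0.0, -0.966, -0.259, 70.265], [1.0, -0.0, 0.001, -0.47], [-0.001, -0.259, 0.966, -161.071], [0.0, 0.0, 0.0, 1.0]]
counting_cell []
stage_insert []
tube_rack [(0.68, [7.0, 374.0, 14.0, 17.0])]
pusher []
clip_pin [(0.23, [6.0, 374.0, 12.0, 19.0])]
long_fence []
short_fence []
1.2 [263.31 621.54 222.58] [ 3.142 -0.     2.741] [0.04 0.18 0.77] 87.13341544637271
```

Run:
```python
import cv2
t=cv2.imread("pics/a_top.png");cv2.imwrite("pics/a_top2.png",cv2.resize(t[110:300,150:400],None,fx=3.2,fy=3.2,interpolation=cv2.INTER_CUBIC)[:600,:800])
s=cv2.imread("pics/a_side.png");cv2.imwrite("pics/a_side2.png",cv2.resize(s[150:340,140:390],None,fx=3.15,fy=3.15,interpolation=cv2.INTER_CUBIC)[:600,:800])
```

```text
(no output)
```

View pics/a_top.png

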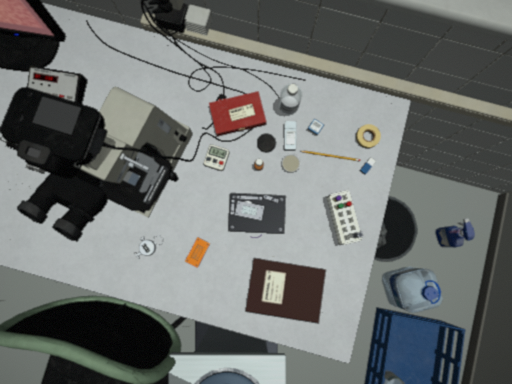

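View pics/a_side.png

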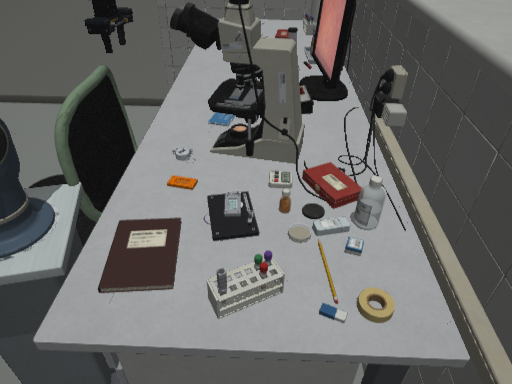

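```bash
sleep 0
```

```text
(no output)
```

View pics/a_top2.png

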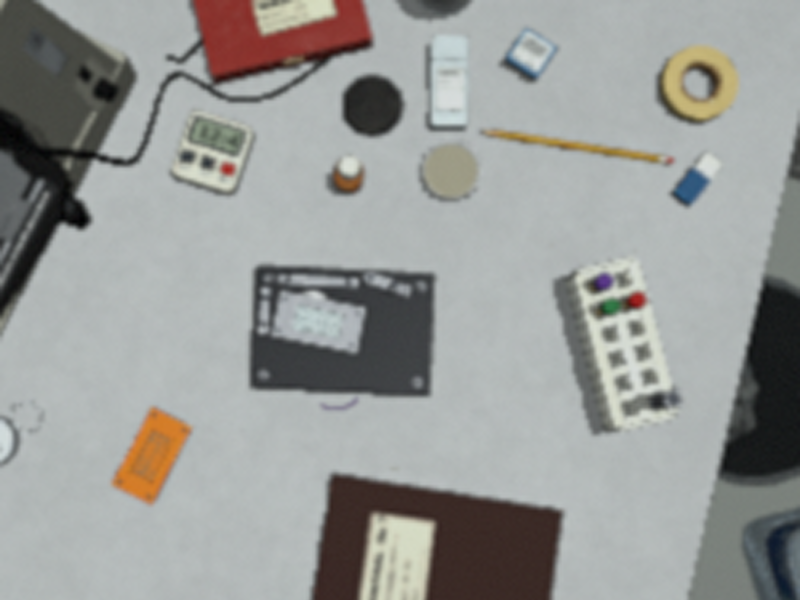

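View pics/a_side2.png

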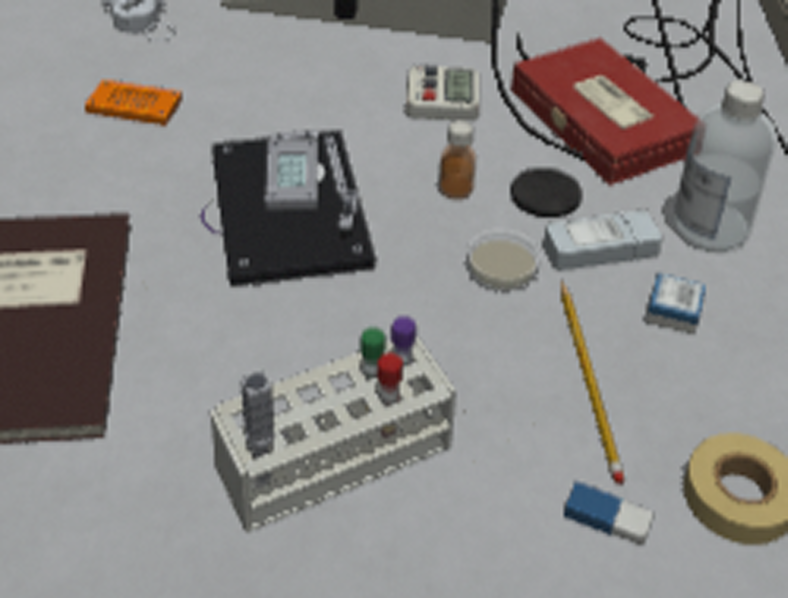

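Run:
```python
from h import *
p=np.load("pics/a_top.npy",allow_pickle=True).item()
f=lambda u,v:(150+u/3.2-.35,110+v/3.2-.35)
def P(n,u,v,z): print(n,np.round(at_z(p,f(u,v),z),1))
for n,u,v in [("TL",255,266),("TR",434,272),("BR",431,394),("BL",250,390)]: P(n,u,v,15)
for n,u,v in [("rTL",573,272),("rTR",640,262),("rBR",680,412),("rBL",612,428)]: P(n,u,v,58)
P("pusher",665,398,110);P("bottle",348,170,60);P("petri",450,172,14);P("tally?",212,152,20);P("mailer",449,82,21);P("orange",152,455,10)
for n,u,v in [("c1",283,290),("c2",366,306),("c3",356,354),("c4",272,338)]: P(n,u,v,25)
q=np.load("pics/a_side.npy",allow_pickle=True).item()
g=lambda u,v:(140+u/3.15-.35,150+v/3.15-.35)
print(at_z(q,g(257,380),110),at_z(q,g(352,228),25), at_z(q,g(346,222),30))
```

```text
TL [ 5.95e+02 -2.00e-01  1.50e+01]
TR [ 590.9 -159.7   15. ]
BR [ 482.5 -156.7   15. ]
BL [484.9   2.5  15. ]
rTL [ 586.  -275.6   58. ]
rTR [ 595.1 -333.5   58. ]
rBR [ 467.  -364.4   58. ]
rBL [ 453.1 -306.4   58. ]
pusher [ 476.6 -338.6  110. ]
bottle [673.2 -81.8  60. ]
petri [ 682.  -174.5   14. ]
tally? [697.2  39.6  20. ]
mailer [ 763.4 -173.3   21. ]
orange [427.6  87.8  10. ]
c1 [572.4 -25.7  25. ]
c2 [558.8 -98.9  25. ]
c3 [516.5 -90.3  25. ]
c4 [530.  -16.6  25. ]
[ 479.67376373 -338.23251686  110.        ] [ 580.00231872 -134.52376355   25.        ] [ 575.81275275 -132.36563682   30.        ]
```

```bash
python3 -m creep '[{"slide":[0,-57,0],"twist":-0.08},{"slide":[0,-57,0],"twist":-0.08},{"slide":[0,-57,0],"twist":-0.08},{"slide":[12,-47,0],"twist":-0.08},{"slide":[12,-47,0],"twist":-0.08},{"slide":[12,-47,0],"twist":-0.08},{"slide":[33,-50,0],"twist":-0.08},{"slide":[33,-50,0],"twist":-0.08},{"slide":[33,-50,0],"twist":-0.08},{"slide":[14,-50,0],"twist":-0.08},{"slide":[14,-50,0],"twist":-0.08},{"slide":[14,-50,0],"twist":-0.08}]'
```

```text
clock: 2.7
ee_pos: [440.7, 8.0, 223.0]
eef_rot: [0.63, 0.777, 0.001, 0.0]
wrist_force: [1.4, 1.0, -0.1]
finger_gap: 87.0
```

```bash
python3 -m creep '[{"slide":[21,-42,-30],"twist":-0.05},{"slide":[21,-42,-30],"twist":-0.05},{"slide":[21,-42,-30],"twist":-0.05},{"slide":[21,-42,-30],"twist":-0.05},{"slide":[0,0,0],"twist":0}]'
cat >> h.py <<'E'
def snapw(name):
    s=robot.get_state();p=robot.read_camera("wrist")
    Tt=np.eye(4);Tt[:3,:3]=R.from_quat(s["eef_rot"]).as_matrix();Tt[:3,3]=s["ee_pos"]
    p["W"]=Tt@np.array(p["T_tool_cam"]);np.save(f"pics/{name}.npy",p,allow_pickle=True);cv2.imwrite(f"pics/{name}.png",p["image"]);return p
def wz(p,uv,z):
    K=np.array(p["intrinsics"]);a=(np.array(uv,float)-K[:2,2])/K[0,0];r=np.hypot(*a)
    d=np.array([a[0]/r*np.sin(r),a[1]/r*np.sin(r),np.cos(r)]) if r>1e-9 else np.array([0,0,1.])
    W=p["W"];d=W[:3,:3]@d;o=W[:3,3];return o+d*(z-o[2])/d[2]
def wproj(p,X):
    K=np.array(p["intrinsics"]);c=np.linalg.inv(p["W"])@np.append(X,1.);r=np.hypot(c[0],c[1]);t=np.arctan2(r,c[2])
    return K[:2,2]+K[0,0]*t*c[:2]/max(r,1e-9)
E
python3 - <<'E'
from h import *
p=snapw("w1")
for l in ["counting_cell","stage_insert","clip_pin","long_fence","short_fence","tube_rack"]:
    print(l,[(round(d["conf"],2),np.round(d["bbox"]).tolist()) for d in robot.look_for(p,l)])
show()
E
```

```text
clock: 3.32
ee_pos: [523.5, -162.1, 100.4]
eef_rot: [0.705, 0.709, -0.002, -0.0]
wrist_force: [-0.6, 0.5, 0.2]
finger_gap: 87.4
counting_cell [(0.56, [284.0, 70.0, 64.0, 104.0])]
stage_insert [(0.83, [276.0, 95.0, 137.0, 187.0]), (0.23, [322.0, 153.0, 26.0, 42.0])]
clip_pin [(0.85, [325.0, 151.0, 27.0, 44.0])]
long_fence [(0.7, [329.0, 72.0, 14.0, 82.0])]
short_fence [(0.79, [296.0, 14.0, 44.0, 14.0])]
tube_rack []
3.675 [ 524.71 -157.17  103.5 ] [ 3.140e+00 -1.000e-03  1.583e+00] [0.38 0.16 0.38] 87.45151631703722
```

View pics/w1.png

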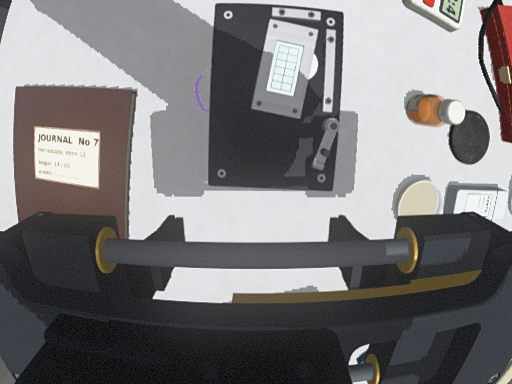

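Run:
```python
from h import *
t=cv2.imread("pics/w1.png");cv2.imwrite("pics/w1c.png",cv2.resize(t[0:200,195:365],None,fx=3,fy=3,interpolation=cv2.INTER_CUBIC))
p=np.load("pics/w1.npy",allow_pickle=True).item()
print(p["W"][:3,3])
for uv in [(217,4),(342,13),(333,190),(209,184)]: print(np.round(wz(p,uv,15),1))
```

```text
[523.7391017  -91.80293584 261.26915588]
[490.    1.2  15. ]
[595.5  -3.4  15. ]
[ 590.8 -158.9   15. ]
[ 482.7 -154.1   15. ]
```

View pics/w1c.png

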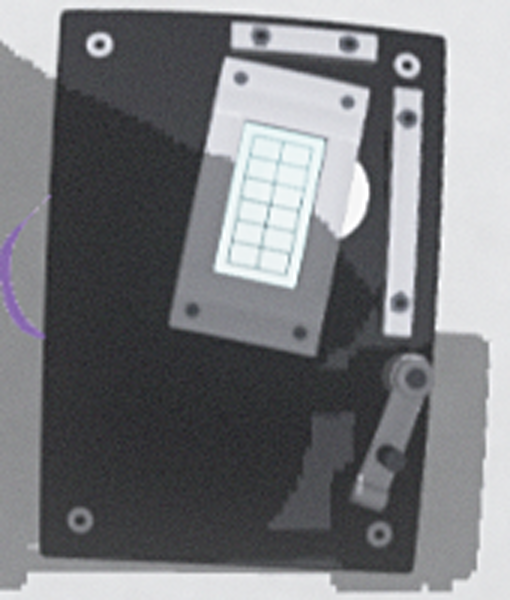

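```bash
cat > fit.py <<'E'
from h import *
from scipy.optimize import least_squares
def fit2(P,Q): # planar rigid Q=R P + t
    P=np.array(P,float);Q=np.array(Q,float)[:,:2]
    f=lambda v:(((np.array([[np.cos(v[2]),-np.sin(v[2])],[np.sin(v[2]),np.cos(v[2])]])@P.T).T+v[:2])-Q).ravel()
    r=least_squares(f,[Q[:,0].mean(),Q[:,1].mean(),0]);return r.x,r.fun.reshape(-1,2)
def loc(v,w):
    c,s=np.cos(v[2]),np.sin(v[2]);d=np.array(w[:2])-v[:2];return np.array([c*d[0]+s*d[1],-s*d[0]+c*d[1]])
def glob(v,l):
    c,s=np.cos(v[2]),np.sin(v[2]);return np.array([c*l[0]-s*l[1]+v[0],s*l[0]+c*l[1]+v[1]])
E
python3 - <<'E'
from fit import *
p=np.load("pics/w1.npy",allow_pickle=True).item()
f=lambda u,v:(195+u/3-.33,v/3-.33)
ins=[wz(p,f(*c),15) for c in [(62,10),(445,38),(412,572),(42,553)]]
v,r=fit2([(-55,80),(55,80),(55,-80),(-55,-80)],ins);print("insert",np.round(v,4),np.round(r,1).tolist())
for n,uv,z in [("LFtop",(394,88),22),("LFbot",(385,334),22),("SFl",(231,48),22),("SFr",(377,62),22),("pivot",(410,377),30),("pin",(390,457),41),("pin30",(390,457),30),("toe",(368,495),28),("screwTL",(98,44),15),("screwBL",(80,519),15),("screwTR",(406,65),15),("screwBR",(378,534),15)]:
    w=wz(p,f(*uv),z);print(n,np.round(w,1),np.round(loc(v,w),1))
c=[wz(p,f(*q),25) for q in [(222,57),(370,88),(318,357),(168,325)]]
vc,r=fit2([(-20,38),(20,38),(20,-38),(-20,-38)],c);print("cell",np.round(vc,4),np.round(r,1).tolist(),np.round(loc(v,vc),1),vc[2]-v[2])
E
```

```text
insert [ 5.393555e+02 -7.842500e+01 -4.230000e-02] [[-0.8, 1.6], [1.3, 1.8], [1.0, -1.5], [-1.4, -1.9]]
LFtop [579.4 -21.8  22. ] [37.6 58.2]
LFbot [577.1 -90.9  22. ] [ 38.3 -10.8]
SFl [535.2 -12.6  22. ] [-7.  65.6]
SFr [574.8 -14.5  22. ] [32.7 65.4]
pivot [ 582.5 -102.    30. ] [ 44.1 -21.7]
pin [ 575.3 -122.    41. ] [ 37.7 -42. ]
pin30 [ 577.9 -123.5   30. ] [ 40.4 -43.4]
toe [ 572.7 -134.2   28. ] [ 35.7 -54.3]
screwTL [498.9  -8.8  15. ] [-43.4  67.8]
screwBL [ 493.7 -144.1   15. ] [-42.8 -67.6]
screwTR [584.7 -12.4  15. ] [42.5 67.9]
screwBR [ 579.  -147.9   15. ] [ 42.5 -67.8]
cell [ 5.455097e+02 -5.676040e+01 -1.845000e-01] [[0.2, 0.5], [0.0, 0.2], [-0.2, -0.1], [0.1, -0.6]] [ 5.2 21.9] -0.142159615798648
```

```bash
python3 -m creep '[{"slide":[-9,-48,20],"twist":0},{"slide":[-9,-48,15],"twist":0},{"slide":[-9,-48,10],"twist":0},{"slide":[-9,-48,0],"twist":0},{"slide":[-9,-48,0],"twist":0},{"slide":[0,0,0],"twist":0},{"slide":[0,0,0],"twist":0}]'
python3 - <<'E'
from h import *
p=snapw("w2")
for l in ["tube_rack","pusher"]:
    print(l,[(round(d["conf"],2),np.round(d["bbox"]).tolist()) for d in robot.look_for(p,l)])
show()
t=p["image"];cv2.imwrite("pics/w2c.png",cv2.resize(t[0:200,156:356],None,fx=3,fy=3,interpolation=cv2.INTER_CUBIC))
E
```

```text
clock: 4.55
ee_pos: [479.8, -397.2, 147.8]
eef_rot: [0.703, 0.711, 0.001, -0.0]
wrist_force: [0.8, -0.1, -0.1]
finger_gap: 87.1
tube_rack [(0.61, [307.0, 108.0, 167.0, 90.0])]
pusher [(0.71, [254.0, 136.0, 27.0, 32.0])]
4.7 [ 480.38 -396.47  147.64] [ 3.141e+00 -1.000e-03  1.584e+00] [0.61 0.17 0.39] 87.25694581585368
```

View pics/w2.png

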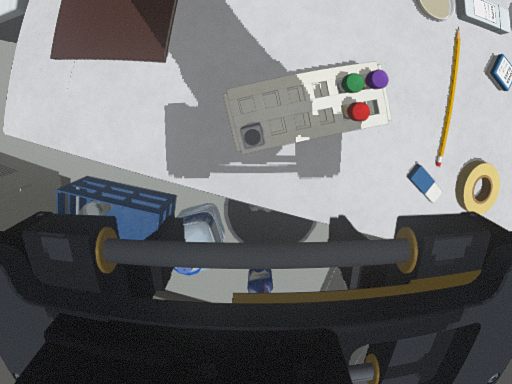

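View pics/w2c.png

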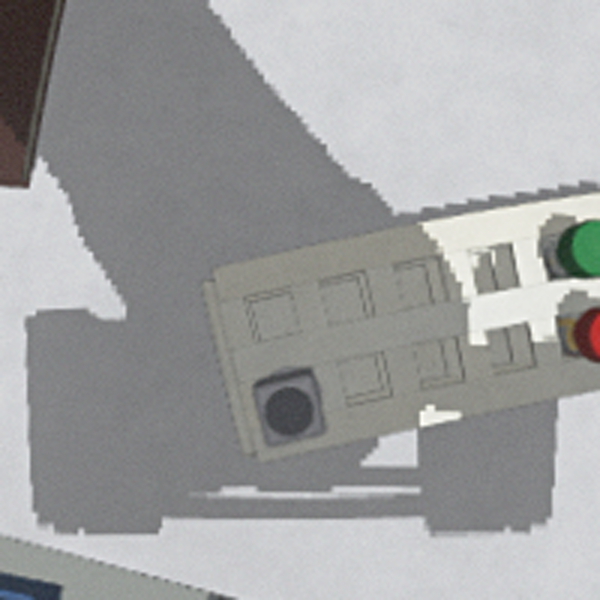

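Run:
```python
from fit import *
p=np.load("pics/w2.npy",allow_pickle=True).item()
f=lambda u,v:(156+u/3-.33,v/3-.33)
for c in [(290,411)]: print(wz(p,f(*c),114),wz(p,f(*c),112))
q=[wz(p,f(*c),114) for c in [(255,380),(318,370),(326,438),(262,445)]];print(np.round(q,1))
v,r=fit2([(-7,7),(7,7),(7,-7),(-7,-7)],q);print(v,np.round(r,1).tolist())
# rack corners at z58
for c in [(212,283),(262,462),(600,392)]: print(c,np.round(wz(p,f(*c),58),1))
# holes z58 centres neighbours
for c in [(272,313),(346,297),(366,378)]: print(c,np.round(wz(p,f(*c),58),1))
s=np.load("pics/a_side.npy",allow_pickle=True).item()
print(at_z(s,(140+257/3.15,150+380/3.15),114))
```

```text
[ 476.88970474 -344.04128931  114.        ] [ 476.87021025 -344.21041759  112.        ]
[[ 469.2 -337.3  114. ]
 [ 482.9 -335.   114. ]
 [ 484.8 -349.9  114. ]
 [ 470.8 -351.6  114. ]]
[ 4.76934904e+02 -3.43443368e+02  1.31720845e-01] [[-0.1, -0.1], [0.1, -0.6], [-0.0, 0.4], [0.1, 0.3]]
(212, 283) [ 454.3 -312.7   58. ]
(262, 462) [ 468.5 -363.4   58. ]
(600, 392) [ 566.3 -340.5   58. ]
(272, 313) [ 471.1 -321.2   58. ]
(346, 297) [ 491.6 -316.4   58. ]
(366, 378) [ 497.5 -339.1   58. ]
[ 479.80628986 -342.56827461  114.        ]
```

```bash
python3 -m creep '[{"slide":[-1.5,26,0],"twist":0.06},{"slide":[-1.5,26.5,0],"twist":0.06},{"slide":[0,0,-25],"twist":0},{"slide":[0,0,-25],"twist":0},{"slide":[0,0,-22],"twist":0},{"slide":[0,0,0],"twist":0}]'
```

```text
clock: 5.45
ee_pos: [475.9, -343.9, 74.2]
eef_rot: [0.659, 0.752, -0.0, -0.002]
wrist_force: [0.3, -0.3, 0.2]
finger_gap: 87.0
```

```bash
python3 -m creep '[{"slide":[0.5,0,0],"twist":0},{"slide":[0,0,0],"twist":0},{"slide":[0,0,0],"twist":0},{"slide":[0,0,0],"twist":0},{"slide":[0,0,0],"twist":0},{"slide":[0,0,0],"twist":0}]' 1 60
python3 - <<'E'
from h import *
show();p=snapw("w3");t=p["image"]
show()
E
```

```text
clock: 6.2
ee_pos: [476.8, -346.0, 75.6]
eef_rot: [0.66, 0.752, 0.0, -0.0]
wrist_force: [0.5, 0.3, -0.4]
finger_gap: 35.1
6.2 [ 476.78 -345.99   75.58] [ 3.142 -0.     1.701] [ 0.46  0.28 -0.36] 35.148318522191126
6.25 [ 476.78 -345.94   75.53] [-3.142 -0.     1.701] [ 0.46  0.06 -0.01] 30.94633146954058
```

View pics/w3.png

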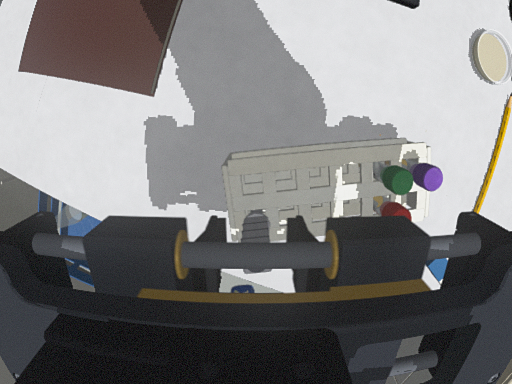

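```bash
python3 -m creep '[{"slide":[0,2,0],"twist":0},{"slide":[0,0,0],"twist":0},{"slide":[0,0,0],"twist":0},{"slide":[0,0,0],"twist":0},{"slide":[0,0,0],"twist":0}]' 1 60
python3 - <<'E'
from h import *
show();p=snapw("w4");t=p["image"]
show()
E
```

```text
clock: 6.88
ee_pos: [476.7, -344.0, 75.5]
eef_rot: [0.66, 0.752, 0.0, -0.0]
wrist_force: [-0.8, -0.1, -0.4]
finger_gap: 13.3
6.875 [ 476.74 -343.97   75.5 ] [-3.142 -0.     1.701] [-0.75 -0.09 -0.39] 13.326231750941195
6.925 [ 476.75 -343.93   75.49] [-3.142 -0.     1.701] [-0.47  0.19 -0.59] 13.707985496892315
```

View pics/w4.png

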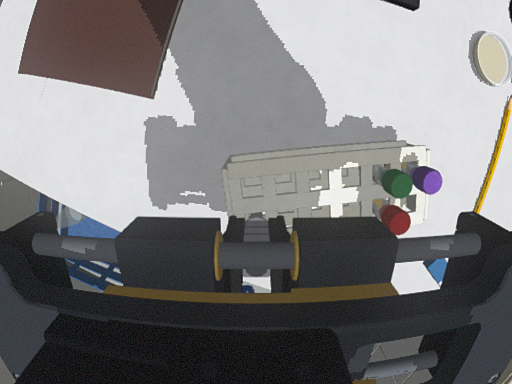

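```bash
python3 -m creep '[{"slide":[0,0,15],"twist":0},{"slide":[0,0,30],"twist":0},{"slide":[0,0,32],"twist":0},{"slide":[5,47,0],"twist":-0.03},{"slide":[5,48,0],"twist":-0.03},{"slide":[5,48,0],"twist":-0.03},{"slide":[5,48,0],"twist":-0.03},{"slide":[5,48,0],"twist":-0.03},{"slide":[5,47,-20],"twist":-0.02},{"slide":[0,0,-20],"twist":0},{"slide":[0,0,0],"twist":0},{"slide":[0,0,0],"twist":0}]'
python3 - <<'E'
from h import *
show();p=snapw("w5")
s=robot.read_camera("side");np.save("pics/s5.npy",s,allow_pickle=True);cv2.imwrite("pics/s5.png",cv2.resize(s["image"][110:260,150:320],None,fx=4,fy=4,interpolation=cv2.INTER_CUBIC))
show()
E
```

```text
clock: 8.43
ee_pos: [507.4, -59.0, 113.7]
eef_rot: [0.722, 0.692, 0.001, 0.001]
wrist_force: [0.1, -0.5, -0.8]
finger_gap: 13.2
8.425 [507.41 -59.02 113.69] [3.14  0.    1.529] [ 0.08 -0.45 -0.8 ] 13.186239944544779
8.525 [507.47 -58.97 113.69] [ 3.14  -0.     1.529] [-0.12  0.6  -0.97] 13.558705489746302
```

View pics/s5.png

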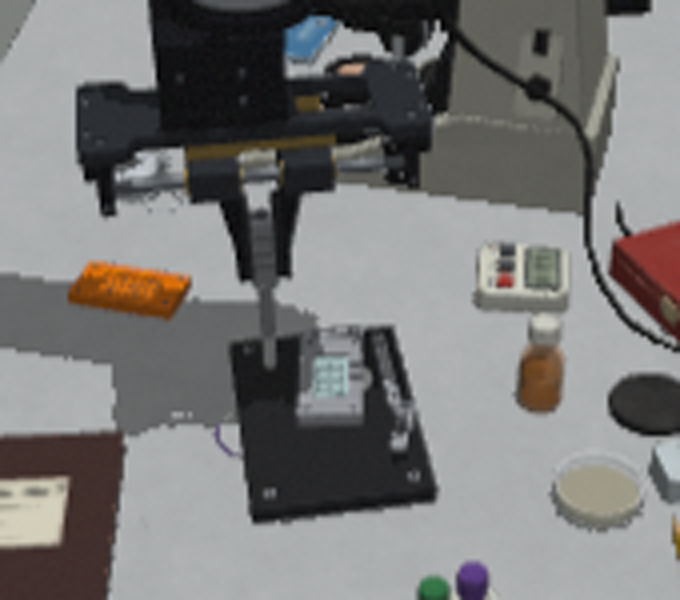

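View pics/w5.png

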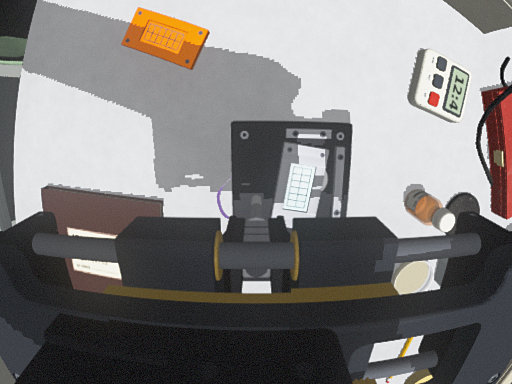

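Run:
```python
from fit import *
s=np.load("pics/s5.npy",allow_pickle=True).item()
for X in [(507.4,-59,42),(507.4,-59,100),(507.4,-59,113)]: print((proj(s,X)-[150,110])*4)
v=(539.4,-78.4,-.042)
for l,z in [((-55,-80),15),((55,-80),15),((-55,80),15),((55,80),15)]: print(l,(proj(s,(*glob(v,l),z))-[150,110])*4)
```

```text
[265.07898332 363.9739578 ]
[259.99704402 288.57938787]
[258.80300477 270.8648758 ]
(-55, -80) [246.30821087 510.09191776]
(55, -80) [433.29661332 487.39387552]
(-55, 80) [224.13158593 340.80485384]
(55, 80) [388.41502313 323.63929905]
```

```bash
cat > avg.py <<'E'
from h import *
import sys
n=int(sys.argv[1]) if len(sys.argv)>1 else 6
F=[];P=[]
for i in range(n):
    s=robot.get_state();F.append(s["wrist_force"]);P.append(s["ee_pos"]);robot.read_camera("wrist")
print(s["clock"],"pos",np.round(np.mean(P,0),2),"F",np.round(np.mean(F,0),2),"sd",np.round(np.std(F,0),2),"yaw",round(R.from_quat(s["eef_rot"]).as_euler('xyz')[2],3))
E
python3 -m creep '[{"slide":[0,0,-12],"twist":0},{"slide":[0,0,-11],"twist":0},{"slide":[0,0,0],"twist":0}]'; python3 avg.py 8
python3 -m creep '[{"slide":[5,-0.2,0],"twist":0},{"slide":[0,0,0],"twist":0}]'; python3 avg.py 4
```

```text
clock: 8.9
ee_pos: [505.8, -58.0, 88.3]
eef_rot: [0.721, 0.693, -0.001, -0.001]
wrist_force: [0.1, 0.3, -0.2]
finger_gap: 13.4
9.25 pos [506.72 -58.03  89.37] F [ 0.17 -0.28 -0.84] sd [0.59 0.51 0.43] yaw 1.531
clock: 9.55
ee_pos: [512.5, -58.1, 89.7]
eef_rot: [0.721, 0.693, 0.0, 0.0]
wrist_force: [-0.4, -1.4, -1.1]
finger_gap: 13.4
9.7 pos [512.08 -58.15  89.62] F [-0.14 -0.37 -1.43] sd [0.5 0.7 0.2] yaw 1.531
```

```bash
python3 -m creep '[{"slide":[2,-0.1,0],"twist":0},{"slide":[2,-0.1,0],"twist":0},{"slide":[2,-0.1,0],"twist":0},{"slide":[1,0,0],"twist":0},{"slide":[1,0,0],"twist":0},{"slide":[1,-0.1,0],"twist":0},{"slide":[1,0,0],"twist":0},{"slide":[1,-0.1,0],"twist":0},{"slide":[0,0,0],"twist":0}]'; python3 avg.py 5
python3 -m creep '[{"slide":[1,0,0],"twist":0},{"slide":[1,-0.1,0],"twist":0},{"slide":[1,0,0],"twist":0},{"slide":[0,0,0],"twist":0}]'
python3 - <<'E'
from h import *
p=snapw("w6");cv2.imwrite("pics/w6c.png",cv2.resize(p["image"][90:240,190:370],None,fx=4,fy=4,interpolation=cv2.INTER_CUBIC))
E
python3 avg.py 5
```

```text
clock: 10.88
ee_pos: [522.8, -58.7, 89.5]
eef_rot: [0.721, 0.693, -0.0, -0.0]
wrist_force: [-0.0, 0.5, -1.0]
finger_gap: 13.3
11.075 pos [522.81 -58.65  89.55] F [-0.52  0.25 -1.55] sd [0.5  0.24 0.31] yaw 1.531
clock: 11.62
ee_pos: [526.0, -58.8, 89.6]
eef_rot: [0.721, 0.693, 0.0, 0.0]
wrist_force: [0.4, 1.0, -1.6]
finger_gap: 13.2
11.875 pos [526.   -58.77  89.62] F [-0.24 -0.01 -1.26] sd [0.25 0.42 0.36] yaw 1.531
```

View pics/w6c.png

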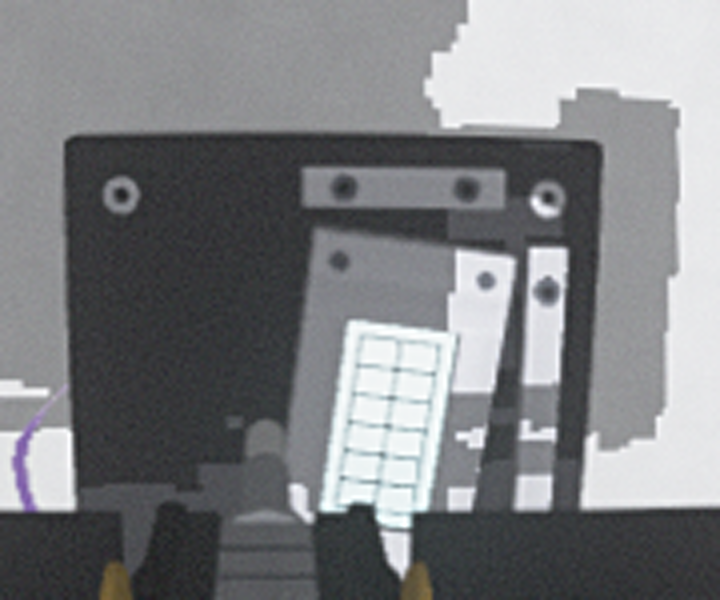

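```bash
python3 -m creep '[{"slide":[1,0,0],"twist":0},{"slide":[1,-0.1,0],"twist":0},{"slide":[1,0,0],"twist":0},{"slide":[1,-0.1,0],"twist":0},{"slide":[1,0,0],"twist":0},{"slide":[0,0,0],"twist":0}]'
python3 - <<'E'
from h import *
p=snapw("w7");cv2.imwrite("pics/w7c.png",cv2.resize(p["image"][90:240,190:370],None,fx=4,fy=4,interpolation=cv2.INTER_CUBIC))
E
python3 avg.py 5
```

```text
clock: 12.68
ee_pos: [531.0, -59.0, 89.6]
eef_rot: [0.721, 0.693, 0.0, 0.0]
wrist_force: [-0.5, 0.5, -1.4]
finger_gap: 13.5
12.925 pos [530.91 -58.96  89.59] F [-0.38 -0.06 -1.16] sd [0.62 0.41 0.59] yaw 1.531
```

View pics/w7c.png

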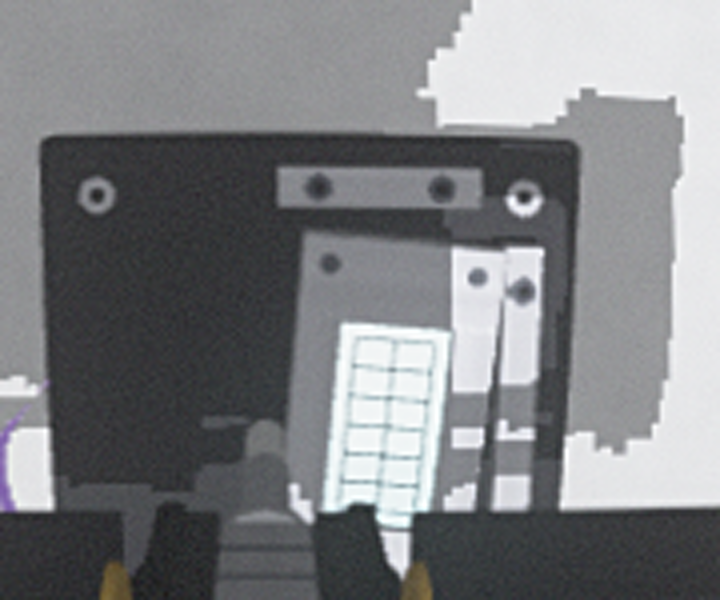

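```bash
python3 -m creep '[{"slide":[0.5,0,0],"twist":0},{"slide":[0.5,0,0],"twist":0},{"slide":[0.5,-0.1,0],"twist":0},{"slide":[0,0,0],"twist":0}]'
python3 - <<'E'
from h import *
p=snapw("w8");cv2.imwrite("pics/w8c.png",cv2.resize(p["image"][90:240,190:370],None,fx=4,fy=4,interpolation=cv2.INTER_CUBIC))
E
python3 avg.py 5
```

```text
clock: 13.48
ee_pos: [532.4, -59.1, 89.6]
eef_rot: [0.721, 0.693, 0.0, 0.0]
wrist_force: [-0.5, -0.0, -1.9]
finger_gap: 13.5
13.725 pos [532.35 -59.05  89.57] F [-0.38 -0.12 -1.12] sd [0.61 0.31 0.52] yaw 1.531
```

View pics/w8c.png

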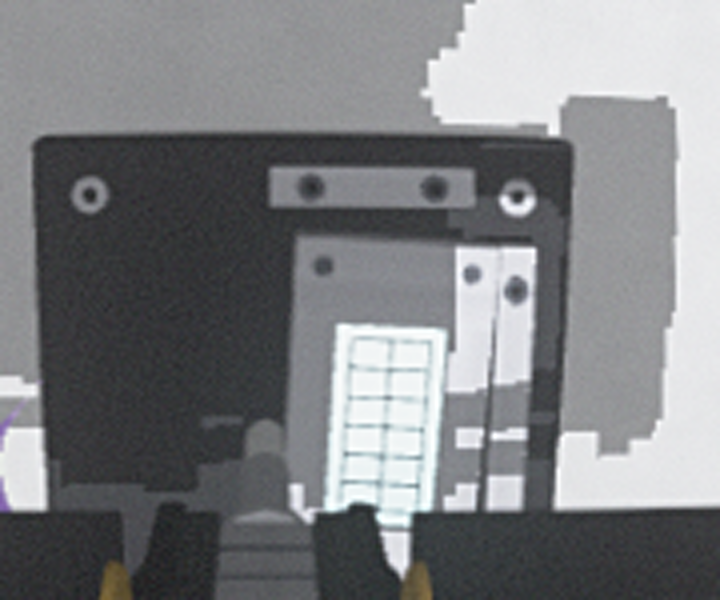

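```bash
python3 -m creep '[{"slide":[0.3,0,0],"twist":0},{"slide":[0.3,0,0],"twist":0},{"slide":[0,0,0],"twist":0}]'; python3 avg.py 6
python3 -m creep '[{"slide":[0.3,0,0],"twist":0},{"slide":[0,0,0],"twist":0}]'; python3 avg.py 6
```

```text
clock: 14.15
ee_pos: [532.9, -59.1, 89.6]
eef_rot: [0.721, 0.693, 0.0, 0.0]
wrist_force: [-1.3, -0.6, -1.8]
finger_gap: 13.3
14.4 pos [532.93 -59.07  89.56] F [-0.8  -0.09 -1.38] sd [0.49 0.57 0.32] yaw 1.531
clock: 14.7
ee_pos: [533.2, -59.1, 89.6]
eef_rot: [0.721, 0.693, 0.0, 0.0]
wrist_force: [-1.1, 0.7, -1.5]
finger_gap: 13.7
14.95 pos [533.23 -59.06  89.57] F [-0.87  0.07 -1.15] sd [0.4  0.46 0.32] yaw 1.531
```

```bash
python3 -m creep '[{"slide":[0.2,0,0],"twist":0},{"slide":[0,0,0],"twist":0}]'; python3 avg.py 6
python3 - <<'E'
from h import *
p=snapw("w9");cv2.imwrite("pics/w9c.png",cv2.resize(p["image"][90:240,190:370],None,fx=4,fy=4,interpolation=cv2.INTER_CUBIC))
E
```

```text
clock: 15.25
ee_pos: [533.4, -59.1, 89.6]
eef_rot: [0.721, 0.693, 0.0, 0.0]
wrist_force: [-1.0, -0.8, -1.4]
finger_gap: 13.6
15.5 pos [533.41 -59.08  89.56] F [-0.66 -0.3  -1.37] sd [0.42 0.45 0.65] yaw 1.531
```

View pics/w9c.png

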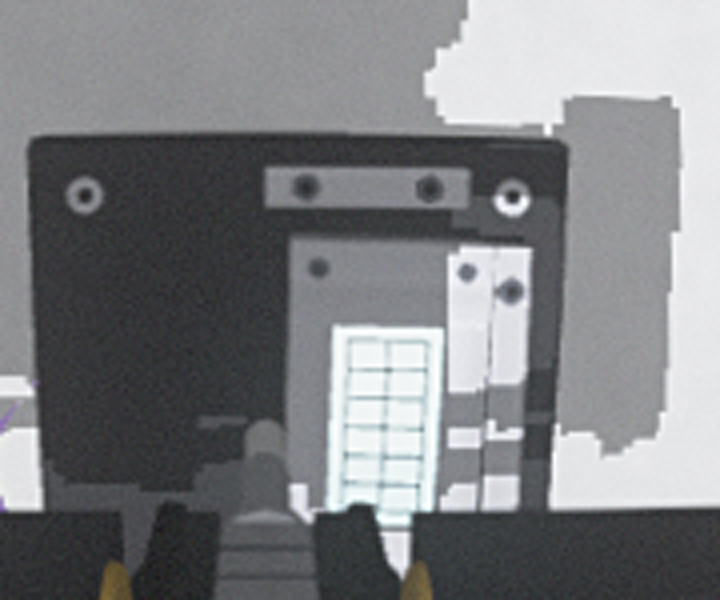

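```bash
for i in 1; do python3 -m creep '[{"slide":[0.2,0,0],"twist":0},{"slide":[0,0,0],"twist":0}]'; python3 avg.py 6
python3 -m creep '[{"slide":[0.2,0,0],"twist":0},{"slide":[0,0,0],"twist":0}]'; python3 avg.py 6; done
```

```text
clock: 15.85
ee_pos: [533.6, -59.1, 89.6]
eef_rot: [0.721, 0.693, 0.0, 0.0]
wrist_force: [0.3, 0.3, -0.7]
finger_gap: 13.2
16.1 pos [533.63 -59.06  89.57] F [-0.51 -0.14 -0.87] sd [0.62 0.45 0.38] yaw 1.531
clock: 16.4
ee_pos: [533.8, -59.1, 89.5]
eef_rot: [0.721, 0.693, 0.0, -0.0]
wrist_force: [-1.2, -0.2, -2.1]
finger_gap: 13.8
16.65 pos [533.81 -59.07  89.56] F [-0.62 -0.32 -1.32] sd [0.64 0.44 0.45] yaw 1.531
```

```bash
python3 -m creep '[{"slide":[0.2,0,0],"twist":0},{"slide":[0,0,0],"twist":0}]'; python3 avg.py 6
python3 -m creep '[{"slide":[0.2,0,0],"twist":0},{"slide":[0,0,0],"twist":0}]'; python3 avg.py 6
```

```text
clock: 16.95
ee_pos: [534.0, -59.1, 89.6]
eef_rot: [0.721, 0.693, 0.0, 0.0]
wrist_force: [-0.5, -0.2, -1.2]
finger_gap: 13.7
17.2 pos [534.04 -59.06  89.58] F [-1.    0.22 -1.5 ] sd [0.39 0.33 0.35] yaw 1.531
clock: 17.5
ee_pos: [534.2, -59.1, 89.6]
eef_rot: [0.721, 0.693, 0.0, 0.0]
wrist_force: [-0.1, 0.7, -1.6]
finger_gap: 13.7
17.75 pos [534.22 -59.07  89.57] F [-0.62 -0.05 -1.32] sd [0.56 0.5  0.45] yaw 1.531
```

```bash
python3 -m creep '[{"slide":[0.2,0,0],"twist":0},{"slide":[0,0,0],"twist":0}]' >/dev/null; python3 avg.py 5
python3 - <<'E'
from h import *
p=snapw("w10");cv2.imwrite("pics/w10c.png",cv2.resize(p["image"][90:240,190:370],None,fx=4,fy=4,interpolation=cv2.INTER_CUBIC))
E
```

```text
18.25 pos [534.31 -59.04  89.54] F [-0.86 -0.3  -0.81] sd [0.19 0.64 0.68] yaw 1.531
```

View pics/w10c.png

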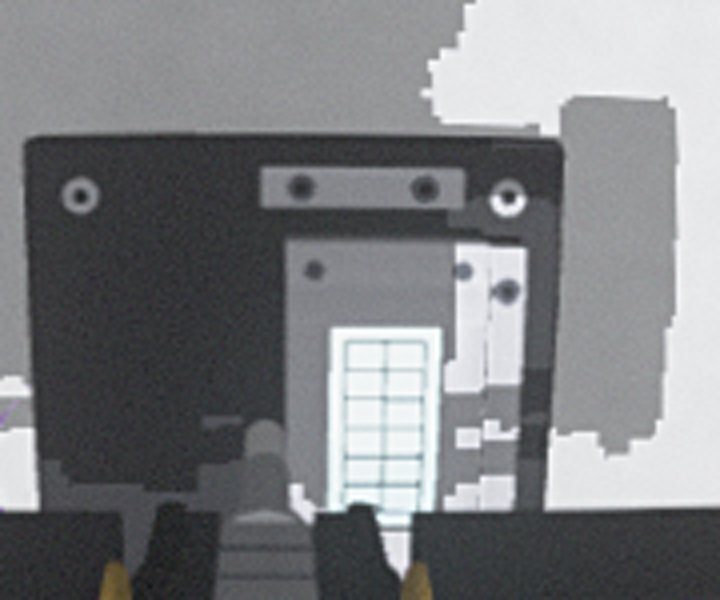

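```bash
python3 -m creep '[{"slide":[0.2,0,0],"twist":0},{"slide":[0,0,0],"twist":0}]' >/dev/null; python3 avg.py 6
```

```text
18.85 pos [534.41 -59.03  89.51] F [-1.7   0.15 -0.95] sd [0.55 0.27 0.42] yaw 1.531
```

```bash
python3 -m creep '[{"slide":[0.2,0,0],"twist":0},{"slide":[0,0,0],"twist":0}]' >/dev/null; python3 avg.py 7
```

```text
19.45 pos [534.53 -59.04  89.48] F [-2.82 -0.36 -0.89] sd [0.51 0.59 0.33] yaw 1.531
```

```bash
python3 -m creep '[{"slide":[0.08,0,0],"twist":0},{"slide":[0,0,0],"twist":0}]' >/dev/null; python3 avg.py 5
python3 - <<'E'
from h import *
p=snapw("w11");cv2.imwrite("pics/w11c.png",cv2.resize(p["image"][90:240,190:370],None,fx=4,fy=4,interpolation=cv2.INTER_CUBIC))
E
```

```text
19.95 pos [534.6  -59.04  89.47] F [-3.15  0.34 -0.55] sd [0.71 0.28 0.69] yaw 1.531
```

View pics/w11c.png

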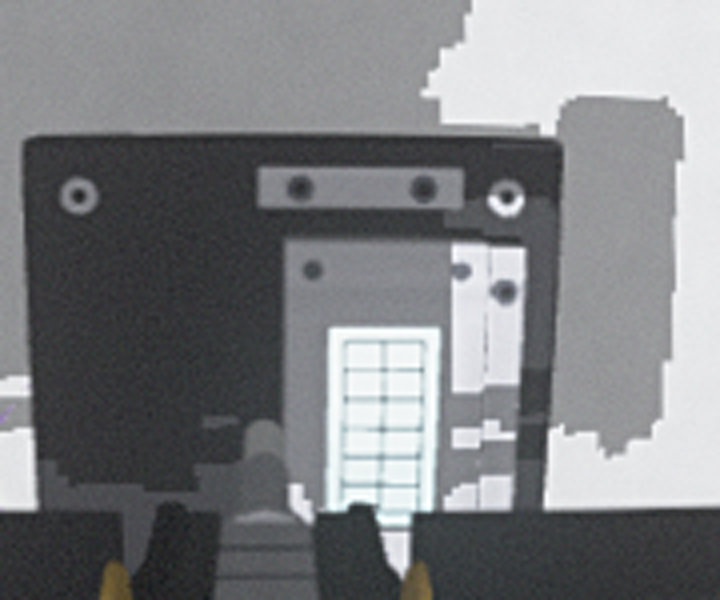

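Run:
```python
from fit import *
p=np.load("pics/w11.npy",allow_pickle=True).item()
f=lambda u,v:(190+u/4-.37,90+v/4-.37)
def ang(a,b,z):
    A=wz(p,f(*a),z);B=wz(p,f(*b),z);d=A-B;return np.round(A,1),np.round(B,1),np.arctan2(-d[0],d[1])
print("cell",ang((285,240),(284,418),25));print("fence",ang((526,248),(515,508),22));print("cell top",ang((285,240),(486,243),25))
print("SF",ang((257,208),(463,208),22), "ins left",ang((25,150),(37,508),15))
```

```text
cell (array([540. , -18.6,  25. ]), array([538.6, -53.8,  25. ]), np.float64(-0.04217141860205335))
fence (array([587.4, -22. ,  22. ]), array([585.9, -76.2,  22. ]), np.float64(-0.028477304515119865))
cell top (array([540. , -18.6,  25. ]), array([578.8, -20.4,  25. ]), np.float64(1.5243931854579953))
SF (array([534.9, -12.5,  22. ]), array([574.9, -13.8,  22. ]), np.float64(1.5390040945556671)) ins left (array([489.1,   0.8,  15. ]), array([485.2, -74.6,  15. ]), np.float64(-0.0508629113270479))
```

```bash
python3 - <<'E'
from h import *
print(np.round(robot.get_state()["qpos"],2))
E
python3 -m creep '[{"slide":[-1,0,0],"twist":0},{"slide":[-5,0,0],"twist":0},{"slide":[-8,0,0],"twist":0}]'
```

```text
[-0.38  0.45  0.53  2.01 -0.32  0.77  0.3 ]
clock: 20.42
ee_pos: [522.0, -59.2, 90.1]
eef_rot: [0.721, 0.693, 0.001, 0.001]
wrist_force: [-0.2, 0.2, -0.6]
finger_gap: 13.5
```

```bash
python3 -m creep '[{"slide":[0,-14,0],"twist":0.17},{"slide":[0,-14,0],"twist":0.17},{"slide":[0,-14,0],"twist":0.17},{"slide":[0,-14,0],"twist":0.17},{"slide":[0,0,0],"twist":0.17},{"slide":[8,0,0],"twist":0.17},{"slide":[9,1,0],"twist":0.17},{"slide":[9,1,0],"twist":0.17},{"slide":[8,2,0],"twist":0.17},{"slide":[0,0,0],"twist":0},{"slide":[0,0,0],"twist":0}]'
python3 - <<'E'
from h import *
p=snapw("w12");cv2.imwrite("pics/w12.png",p["image"])
E
python3 avg.py 6
```

```text
clock: 21.8
ee_pos: [554.5, -111.4, 89.6]
eef_rot: [0.042, 0.999, -0.0, 0.0]
wrist_force: [-0.3, -0.6, -1.2]
finger_gap: 13.4
22.1 pos [ 554.61 -111.15   89.6 ] F [ 0.02 -0.09 -1.3 ] sd [0.76 0.46 0.27] yaw 3.06
```

View pics/w12.png

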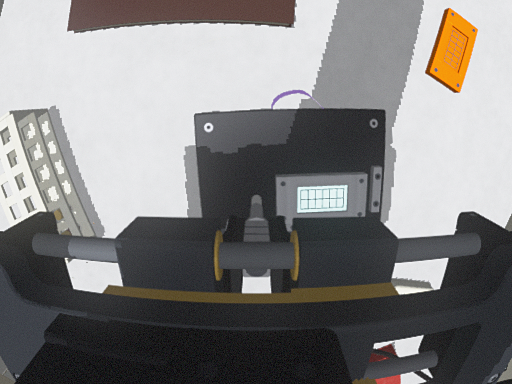

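```bash
python3 -m creep '[{"slide":[0.1,2,0],"twist":0},{"slide":[0.1,2,0],"twist":0},{"slide":[0.1,2,0],"twist":0},{"slide":[0.1,2,0],"twist":0},{"slide":[0,1,0],"twist":0},{"slide":[0.1,1,0],"twist":0},{"slide":[0,1,0],"twist":0},{"slide":[0,1,0],"twist":0},{"slide":[0.1,1,0],"twist":0},{"slide":[0,1,0],"twist":0},{"slide":[0,0,0],"twist":0}]'
python3 - <<'E'
from h import *
p=snapw("w13");cv2.imwrite("pics/w13c.png",cv2.resize(p["image"][90:240,180:400],None,fx=3.5,fy=3.5,interpolation=cv2.INTER_CUBIC))
E
python3 avg.py 5
```

```text
clock: 23.52
ee_pos: [555.5, -97.0, 89.6]
eef_rot: [0.04, 0.999, 0.0, -0.0]
wrist_force: [0.7, -0.7, -1.1]
finger_gap: 13.1
23.775 pos [555.5  -97.04  89.58] F [-0.18 -0.09 -1.2 ] sd [0.23 0.35 0.34] yaw 3.061
```

View pics/w13c.png

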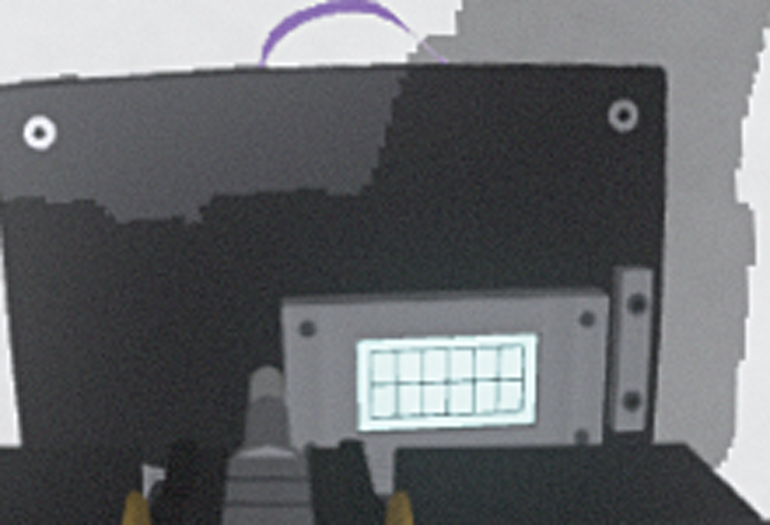

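```bash
python3 -m creep '[{"slide":[0,0.5,0],"twist":0},{"slide":[0,0.5,0],"twist":0},{"slide":[0.1,0.5,0],"twist":0},{"slide":[0,0,0],"twist":0}]'>/dev/null;python3 avg.py 4; python3 -m creep '[{"slide":[0,0.4,0],"twist":0},{"slide":[0,0,0],"twist":0}]'>/dev/null;python3 avg.py 4;python3 -m creep '[{"slide":[0,0.3,0],"twist":0},{"slide":[0,0,0],"twist":0}]'>/dev/null;python3 avg.py 4
```

```text
24.475 pos [555.58 -95.49  89.56] F [-0.17 -0.59 -0.83] sd [0.5  0.49 0.33] yaw 3.061
24.925 pos [555.6  -95.15  89.58] F [-0.07 -0.6  -0.65] sd [0.28 0.31 0.68] yaw 3.061
25.375 pos [555.6  -94.84  89.56] F [-0.23 -0.44 -0.83] sd [0.47 0.42 1.09] yaw 3.061
```

```bash
python3 -m creep '[{"slide":[0,0.3,0],"twist":0},{"slide":[0,0,0],"twist":0}]'>/dev/null;python3 avg.py 4;python3 - <<'E'
from h import *
p=snapw("w14");cv2.imwrite("pics/w14c.png",cv2.resize(p["image"][90:240,180:400],None,fx=3.5,fy=3.5,interpolation=cv2.INTER_CUBIC))
E
```

```text
25.825 pos [555.61 -94.54  89.58] F [-0.38 -0.15 -1.29] sd [0.33 0.39 0.44] yaw 3.061
```

View pics/w14c.png

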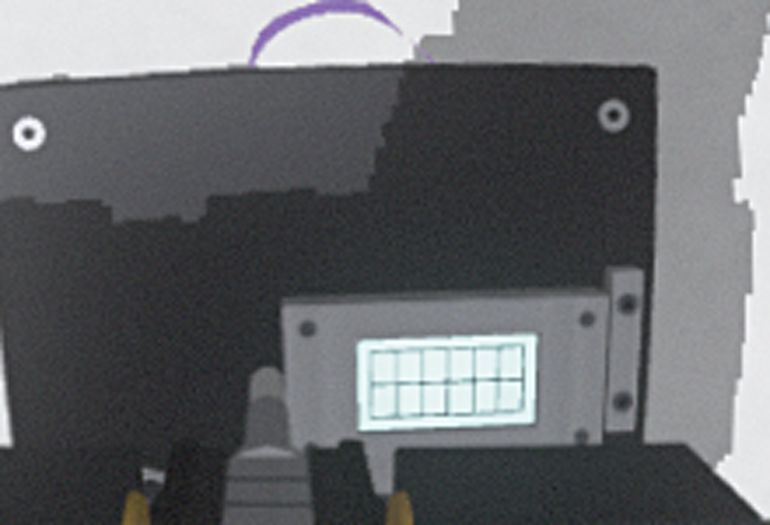

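```bash
python3 -m creep '[{"slide":[0,0.25,0],"twist":0},{"slide":[0,0,0],"twist":0}]'>/dev/null;python3 avg.py 4;python3 -m creep '[{"slide":[0,0.25,0],"twist":0},{"slide":[0,0,0],"twist":0}]'>/dev/null;python3 avg.py 4
```

```text
26.325 pos [555.6  -94.3   89.58] F [ 0.04 -0.85 -1.14] sd [0.27 0.25 0.14] yaw 3.061
26.775 pos [555.6  -94.06  89.58] F [-0.45 -0.51 -1.36] sd [0.33 0.5  0.55] yaw 3.061
```

```bash
python3 -m creep '[{"slide":[0,0.25,0],"twist":0},{"slide":[0,0,0],"twist":0}]'>/dev/null;python3 avg.py 5
```

```text
27.275 pos [555.6  -93.78  89.57] F [ 0.11 -0.43 -1.3 ] sd [0.39 0.49 0.22] yaw 3.061
```

```bash
python3 -m creep '[{"slide":[0,0.25,0],"twist":0},{"slide":[0,0,0],"twist":0}]'>/dev/null;python3 avg.py 5
```

```text
27.775 pos [555.6  -93.54  89.57] F [-0.35 -0.78 -1.64] sd [0.52 0.4  0.51] yaw 3.061
```

```bash
python3 -m creep '[{"slide":[0,0.25,0],"twist":0},{"slide":[0,0,0],"twist":0}]'>/dev/null;python3 avg.py 5
```

```text
28.275 pos [555.6  -93.28  89.58] F [-0.05 -0.99 -1.22] sd [0.55 0.51 0.43] yaw 3.061
```

```bash
python3 -m creep '[{"slide":[0,0.25,0],"twist":0},{"slide":[0,0,0],"twist":0}]'>/dev/null;python3 avg.py 5;python3 - <<'E'
from h import *
p=snapw("w15");cv2.imwrite("pics/w15c.png",cv2.resize(p["image"][90:240,180:400],None,fx=3.5,fy=3.5,interpolation=cv2.INTER_CUBIC))
E
```

```text
28.775 pos [555.6  -93.08  89.58] F [ 0.03 -0.86 -1.21] sd [0.33 0.31 0.35] yaw 3.061
```

View pics/w15c.png

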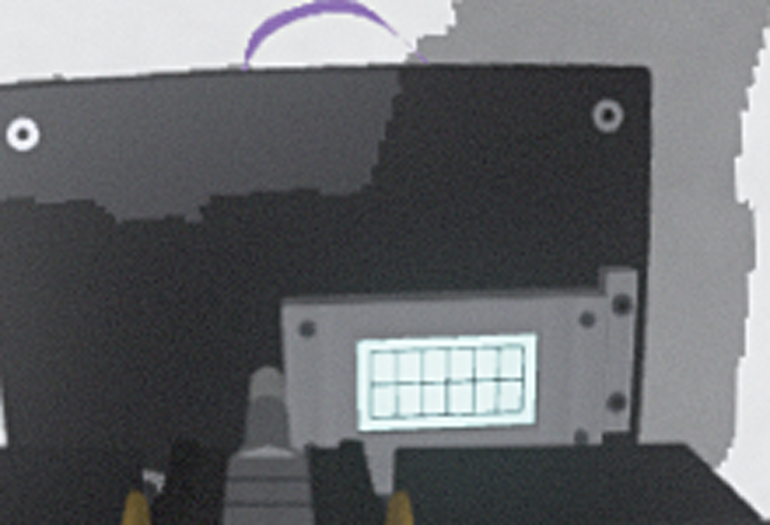

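```bash
python3 -m creep '[{"slide":[0,0.2,0],"twist":0},{"slide":[0,0,0],"twist":0}]'>/dev/null;python3 avg.py 5
```

```text
29.325 pos [555.59 -92.99  89.58] F [ 0.2  -1.02 -1.49] sd [0.32 0.48 0.67] yaw 3.061
```

```bash
python3 -m creep '[{"slide":[0,0.2,0],"twist":0},{"slide":[0,0,0],"twist":0}]'>/dev/null;python3 avg.py 5
```

```text
29.825 pos [555.6  -92.88  89.59] F [ 0.05 -1.62 -1.29] sd [0.38 0.34 0.47] yaw 3.061
```

Contact (position lag appears as before). Two more small steps.

```bash
python3 -m creep '[{"slide":[0,0.2,0],"twist":0},{"slide":[0,0,0],"twist":0}]'>/dev/null;python3 avg.py 6
```

```text
30.375 pos [555.6  -92.75  89.59] F [-0.26 -2.83 -1.46] sd [0.4  0.58 0.33] yaw 3.061
```

```bash
python3 -m creep '[{"slide":[0,0.1,0],"twist":0},{"slide":[0,0,0],"twist":0}]'>/dev/null;python3 avg.py 6;python3 - <<'E'
from h import *
p=snapw("w16");cv2.imwrite("pics/w16c.png",cv2.resize(p["image"][90:240,180:400],None,fx=3.5,fy=3.5,interpolation=cv2.INTER_CUBIC))
E
```

```text
30.925 pos [555.6  -92.65  89.59] F [ 0.18 -3.88 -1.62] sd [0.62 0.47 0.47] yaw 3.061
```

View pics/w16c.png

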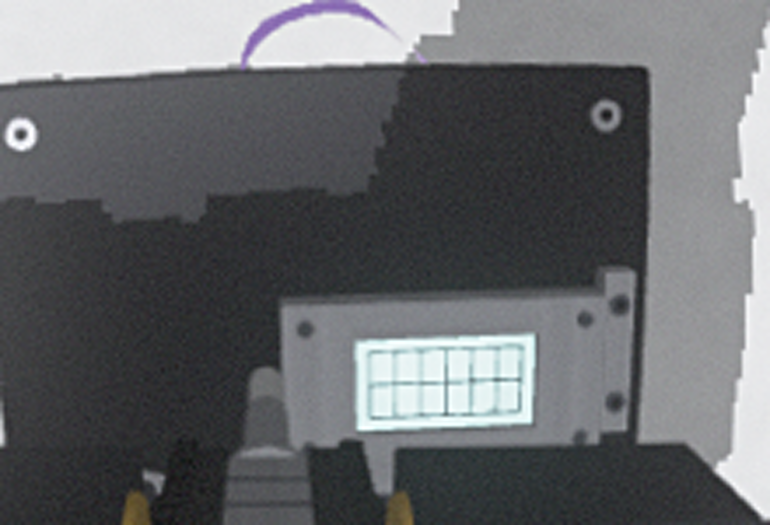

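```bash
python3 -m creep '[{"slide":[0,-1,0],"twist":0},{"slide":[0,-4,0],"twist":0},{"slide":[0,-7,0],"twist":0},{"slide":[0,0,18],"twist":0},{"slide":[0,0,18],"twist":0},{"slide":[12,-6.5,0],"twist":0},{"slide":[12,-6.5,0],"twist":0},{"slide":[12.5,-7,0],"twist":0},{"slide":[0,0,0],"twist":0},{"slide":[0,0,0],"twist":0}]'
python3 - <<'E'
from h import *
p=snapw("w17");cv2.imwrite("pics/w17c.png",cv2.resize(p["image"][60:240,180:400],None,fx=3.3,fy=3.3,interpolation=cv2.INTER_CUBIC))
s=robot.read_camera("side");np.save("pics/s17.npy",s,allow_pickle=True);cv2.imwrite("pics/s17.png",cv2.resize(s["image"][140:260,180:320],None,fx=5,fy=5,interpolation=cv2.INTER_CUBIC))
show()
E
```

```text
clock: 32.28
ee_pos: [591.6, -124.3, 124.9]
eef_rot: [0.04, 0.999, 0.0, -0.001]
wrist_force: [0.2, 0.2, -0.6]
finger_gap: 13.2
32.375 [ 591.58 -124.06  125.23] [ 3.141e+00 -1.000e-03  3.061e+00] [ 0.43 -0.25 -1.36] 13.805469695906265
```

View pics/w17c.png

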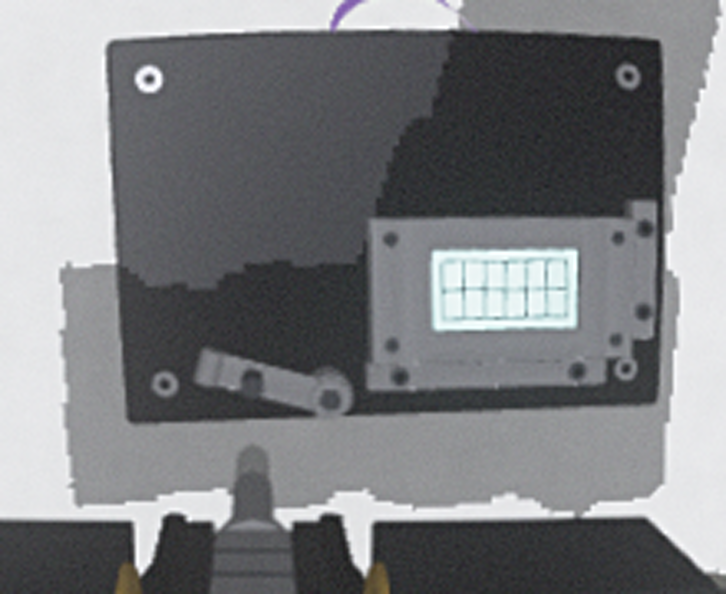

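View pics/s17.png

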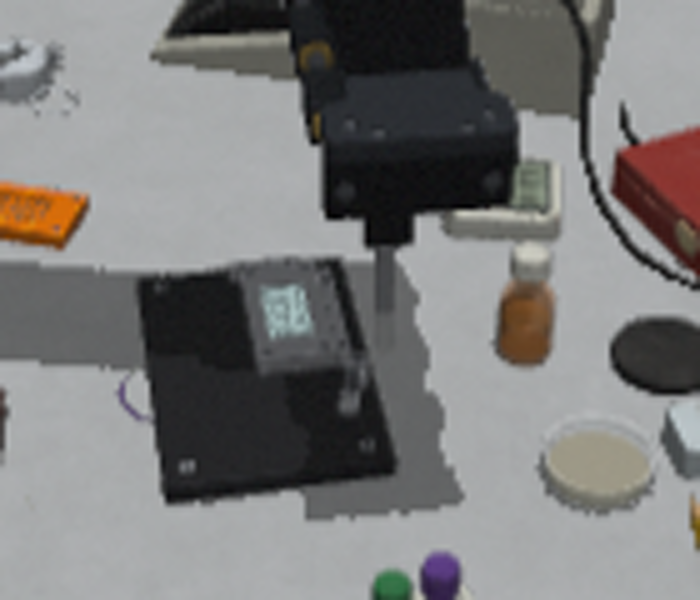

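Run:
```python
from fit import *
p=np.load("pics/w17.npy",allow_pickle=True).item()
f=lambda u,v:(180+u/3.3-.35,60+v/3.3-.35)
v=(539.7,-78.0,-.042)
for n,uv,z in [("pivot",(331,398),30),("pin41",(250,378),41),("pinfoot",(254,390),29),("toe",(207,367),28),("tip",(252,460),53),("c-y-x",(370,221),25),("c-y+x",(369,362),25),("c+y-x",(630,217),25),("c+y+x",(630,357),25),("LFout-",(368,388),22),("LFout+",(604,382),22),("SFout",(654,203),22),("SFout+",(652,338),22)]:
    w=wz(p,f(*uv),z);print(n,np.round(w,1),np.round(loc(v,w),1))
```

```text
pivot [ 583.6 -102.7   30. ] [ 44.9 -22.8]
pin41 [ 574.1 -123.7   41. ] [ 36.3 -44.2]
pinfoot [ 580.  -123.1   29. ] [ 42.2 -43.4]
toe [ 572.9 -135.2   28. ] [ 35.6 -55.8]
tip [ 592.3 -124.7   53. ] [ 54.5 -44.4]
c-y-x [537.3 -88.7  25. ] [ -1.9 -10.8]
c-y+x [575.6 -91.3  25. ] [ 36.4 -11.8]
c+y-x [539.6 -15.   25. ] [-2.7 62.9]
c+y+x [579.5 -15.6  25. ] [37.1 64. ]
LFout- [583.5 -91.7  22. ] [ 44.4 -11.8]
LFout+ [587.  -22.6  22. ] [44.9 57.4]
SFout [536.   -6.1  22. ] [-6.7 71.6]
SFout+ [575.   -7.4  22. ] [32.3 72. ]
```

```bash
python3 - <<'E'
import numpy as np
a=np.radians(np.r_[-70.8,np.arange(-80,-201,-10),-206.2]);P=np.c_[584+23.1*np.cos(a),-102.3+23.1*np.sin(a)]
for d,q,z in zip(np.round(np.diff(P,axis=0),1).tolist(),np.round(P[1:],1).tolist(),np.degrees(a[1:])): print(round(z),d,q)
E
python3 -m creep '[{"slide":[0,0,-10],"twist":0},{"slide":[0,0,-9.5],"twist":0},{"slide":[0,0,0],"twist":0}]'; python3 avg.py 3
```

```text
-80 [-3.6, -0.9] [588.0, -125.0]
-90 [-4.0, -0.4] [584.0, -125.4]
-100 [-4.0, 0.4] [580.0, -125.0]
-110 [-3.9, 1.0] [576.1, -124.0]
-120 [-3.6, 1.7] [572.4, -122.3]
-130 [-3.3, 2.3] [569.2, -120.0]
-140 [-2.8, 2.8] [566.3, -117.1]
-150 [-2.3, 3.3] [564.0, -113.8]
-160 [-1.7, 3.6] [562.3, -110.2]
-170 [-1.0, 3.9] [561.3, -106.3]
-180 [-0.4, 4.0] [560.9, -102.3]
-190 [0.4, 4.0] [561.3, -98.3]
-200 [1.0, 3.9] [562.3, -94.4]
-206 [1.0, 2.3] [563.3, -92.1]
clock: 32.75
ee_pos: [591.1, -124.1, 104.7]
eef_rot: [0.04, 0.999, 0.0, -0.001]
wrist_force: [-0.9, -1.1, -0.2]
finger_gap: 13.4
32.85 pos [ 591.55 -124.21  105.29] F [-0.48 -0.1  -0.8 ] sd [0.47 0.83 0.45] yaw 3.061
```

Sweep most of the arc (to tip azimuth −170°), then look.

```bash
python3 -m creep '[{"slide":[-3.6,-0.9,0],"twist":0},{"slide":[-4,-0.4,0],"twist":0},{"slide":[-4,0.4,0],"twist":0},{"slide":[-3.9,1,0],"twist":0},{"slide":[-3.6,1.7,0],"twist":0},{"slide":[-3.3,2.3,0],"twist":0},{"slide":[-2.8,2.8,0],"twist":0},{"slide":[-2.3,3.3,0],"twist":0},{"slide":[-1.7,3.6,0],"twist":0},{"slide":[-1,3.9,0],"twist":0},{"slide":[0,0,0],"twist":0}]'
python3 - <<'E'
from h import *
p=snapw("w18");cv2.imwrite("pics/w18c.png",cv2.resize(p["image"][60:240,180:400],None,fx=3.3,fy=3.3,interpolation=cv2.INTER_CUBIC))
s=robot.read_camera("side");np.save("pics/s18.npy",s,allow_pickle=True);cv2.imwrite("pics/s18.png",cv2.resize(s["image"][140:260,180:320],None,fx=5,fy=5,interpolation=cv2.INTER_CUBIC))
show()
E
```

```text
clock: 34.28
ee_pos: [561.6, -105.9, 105.9]
eef_rot: [0.04, 0.999, 0.0, -0.0]
wrist_force: [-0.3, 0.6, -1.7]
finger_gap: 13.9
34.375 [ 561.72 -106.15  105.93] [ 3.141e+00 -1.000e-03  3.061e+00] [ 0.13  0.05 -1.19] 13.397820240468361
```

View pics/w18c.png

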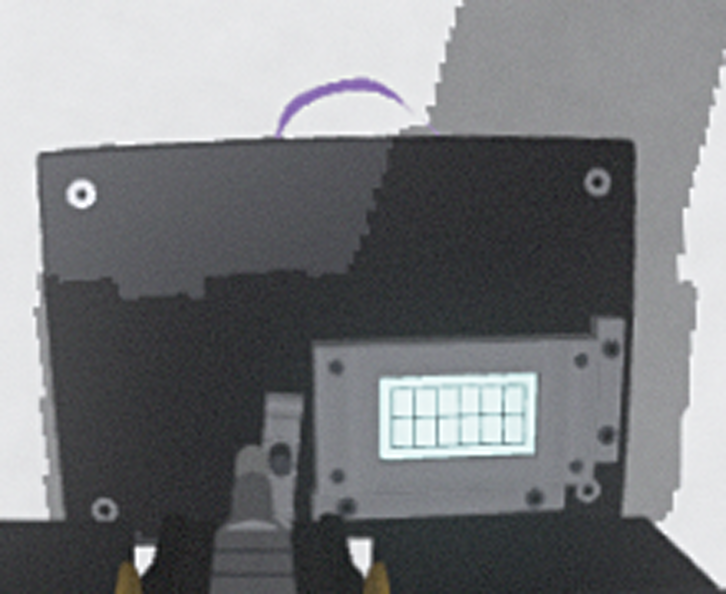

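View pics/s18.png

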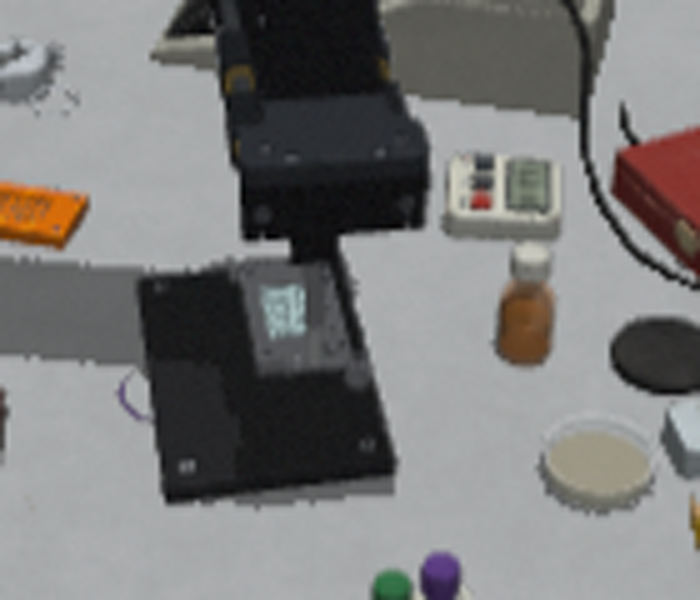

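```bash
python3 -m creep '[{"slide":[-0.4,4,0],"twist":0},{"slide":[0,2,0],"twist":0},{"slide":[0.4,2,0],"twist":0},{"slide":[0.5,2,0],"twist":0},{"slide":[0.5,1.9,0],"twist":0},{"slide":[1,2.3,0],"twist":0},{"slide":[0,0,0],"twist":0}]'
python3 - <<'E'
from h import *
p=snapw("w19");cv2.imwrite("pics/w19c.png",cv2.resize(p["image"][60:240,180:400],None,fx=3.3,fy=3.3,interpolation=cv2.INTER_CUBIC))
show()
E
python3 avg.py 4
```

```text
clock: 35.25
ee_pos: [563.7, -91.7, 105.9]
eef_rot: [0.04, 0.999, 0.0, -0.0]
wrist_force: [-1.0, -1.3, -0.5]
finger_gap: 13.5
35.3 [563.75 -91.73 105.92] [ 3.141e+00 -1.000e-03  3.061e+00] [-0.76 -0.44 -1.53] 13.432820320487716
35.45 pos [563.77 -91.79 105.93] F [-0.86 -0.33 -1.42] sd [0.28 0.29 0.19] yaw 3.061
```

View pics/w19c.png

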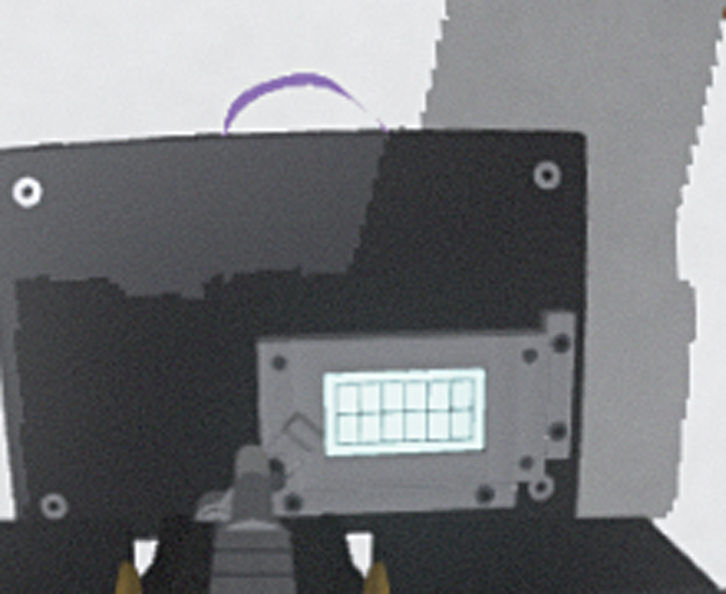

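```bash
python3 -m creep '[{"slide":[0.3,0.6,0],"twist":0},{"slide":[0.4,0.6,0],"twist":0},{"slide":[0,0,0],"twist":0}]'; python3 avg.py 3
python3 -m creep '[{"slide":[-3,-5,0],"twist":0},{"slide":[-4,-8,0],"twist":0},{"slide":[-4,-10,10],"twist":0},{"slide":[0,-14,15],"twist":0},{"slide":[0,-20,15],"twist":0},{"slide":[0,0,0],"twist":0},{"slide":[0,0,0],"twist":0}]'
python3 - <<'E'
from h import *
p=snapw("w20");cv2.imwrite("pics/w20c.png",cv2.resize(p["image"][60:240,220:440],None,fx=3.3,fy=3.3,interpolation=cv2.INTER_CUBIC))
show()
E
```

```text
clock: 35.88
ee_pos: [564.5, -91.3, 106.0]
eef_rot: [0.04, 0.999, 0.0, -0.0]
wrist_force: [-1.7, -1.7, -0.7]
finger_gap: 13.9
35.975 pos [564.47 -91.29 106.02] F [-1.9  -1.24 -1.15] sd [0.28 0.57 0.39] yaw 3.061
clock: 36.9
ee_pos: [553.5, -148.0, 146.0]
eef_rot: [0.04, 0.999, 0.0, -0.0]
wrist_force: [-0.1, 0.4, -1.6]
finger_gap: 13.6
36.95 [ 553.33 -147.48  145.64] [ 3.141e+00 -1.000e-03  3.062e+00] [-0.13 -0.28 -0.83] 13.569258722021141
```

View pics/w20c.png

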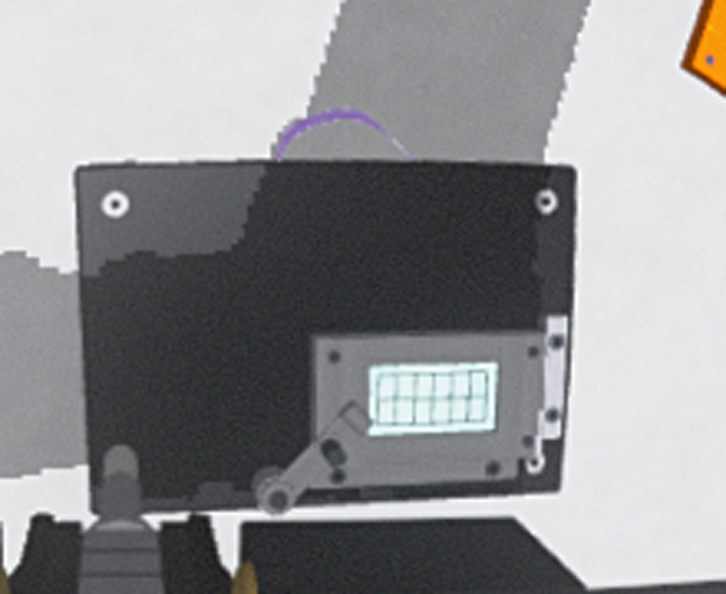

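Run:
```python
from fit import *
p=np.load("pics/w20.npy",allow_pickle=True).item()
f=lambda u,v:(220+u/3.3-.35,60+v/3.3-.35)
v=(539.7,-78.0,-.042)
W={}
for n,uv,z in [("pivot",(279,499),31),("pivot",(279,499),34),("toe",(350,414),29),("c-y-x",(315,337),25),("c+y-x",(545,332),25),("insert",(77,168),15),("insert",(575,168),15),("screwTL",(545,201),15),("screwBL",(115,204),15)]:
    w=wz(p,f(*uv),z);W[n]=loc(v,w);print(n,np.round(w,1),np.round(loc(v,w),1))
d=W["toe"]-W["pivot"];az=np.degrees(np.arctan2(d[1],d[0]));print(d,az,"theta",np.radians(360-100-az))
d=W["toe"]-np.array([46,-22]);az=np.degrees(np.arctan2(d[1],d[0]));print(d,az,"theta",np.radians(360-100-az))
```

```text
pivot [ 583.6 -102.8   31. ] [ 44.9 -22.9]
pivot [ 582.5 -103.2   34. ] [ 43.8 -23.4]
toe [559.5 -80.   29. ] [19.8 -1.2]
c-y-x [536.2 -89.1  25. ] [ -3.  -11.3]
c+y-x [539.3 -14.7  25. ] [-3.1 63.2]
insert [ 481.9 -155.2   15. ] [-54.5 -79.5]
insert [488.8   1.5  15. ] [-54.2  77.3]
screwTL [499.2  -9.7  15. ] [-43.4  66.5]
screwBL [ 493.6 -144.9   15. ] [-43.3 -68.8]
[-23.97367932  22.23789178] 137.15111853522595 theta 2.1441174639525413
[-26.15020712  20.82889284] 141.46233927681328 theta 2.068872467231571
```

```bash
python3 -m creep '[{"slide":[-25,-25,5],"twist":-0.17},{"slide":[-25,-25,5],"twist":-0.17},{"slide":[-26.6,-25,0],"twist":-0.17},{"slide":[0,-40.5,0],"twist":-0.17},{"slide":[0,-40.5,0],"twist":-0.17},{"slide":[0,-40.5,0],"twist":-0.17},{"slide":[0,0,0],"twist":-0.17},{"slide":[0,0,0],"twist":-0.171},{"slide":[0,0,0],"twist":0},{"slide":[0,0,0],"twist":0}]'
python3 - <<'E'
from h import *
show()
s=robot.read_camera("side");np.save("pics/s21.npy",s,allow_pickle=True);cv2.imwrite("pics/s21.png",cv2.resize(s["image"][180:330,180:320],None,fx=4,fy=4,interpolation=cv2.INTER_CUBIC))
t=robot.read_camera("top");cv2.imwrite("pics/t21.png",cv2.resize(t["image"][150:270,210:390],None,fx=4,fy=4,interpolation=cv2.INTER_CUBIC))
show()
for X in [(476.75,-344,87),(476.75,-344,155)]: print((proj(s,X)-[180,180])*4)
E
```

```text
clock: 38.2
ee_pos: [477.2, -343.9, 155.7]
eef_rot: [0.659, 0.752, 0.0, -0.0]
wrist_force: [0.5, 0.4, -0.8]
finger_gap: 13.3
38.2 [ 477.21 -343.93  155.67] [-3.141e+00 -1.000e-03  1.704e+00] [ 0.47  0.43 -0.79] 13.25771809209617
38.3 [ 477.1  -344.35  155.95] [ 3.142 -0.     1.702] [-0.52 -0.1  -1.04] 13.403384001788746
[162.74640878 405.72006124]
[155.51206756 302.23304814]
```

View pics/s21.png

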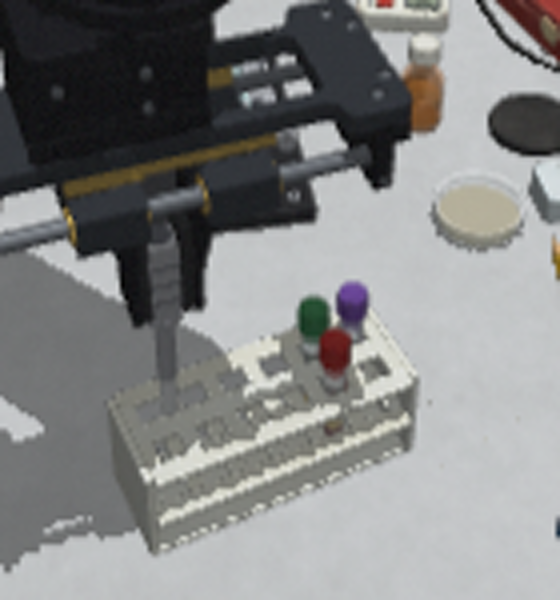

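View pics/t21.png

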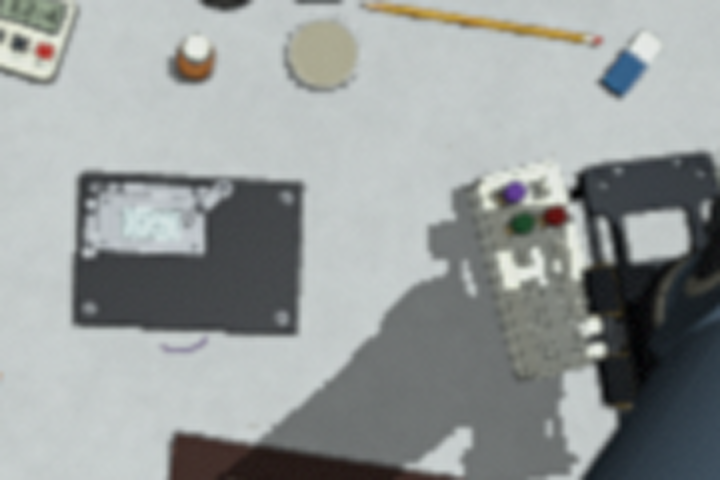

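```bash
python3 -m creep '[{"slide":[-0.3,0.3,-15],"twist":0},{"slide":[0,0,-8],"twist":0},{"slide":[0,0,-8],"twist":0},{"slide":[0,0,-8],"twist":0},{"slide":[0,0,-8],"twist":0},{"slide":[0,0,0],"twist":0}]'; python3 avg.py 4
```

```text
clock: 39.05
ee_pos: [476.3, -344.2, 108.3]
eef_rot: [0.66, 0.751, -0.0, -0.001]
wrist_force: [0.1, 0.5, -0.7]
finger_gap: 13.6
39.2 pos [ 476.64 -344.47  108.89] F [-0.04  0.14 -1.08] sd [0.13 0.5  0.35] yaw 1.7
```

In the hole, no resistance. Lower the rest.

```bash
python3 -m creep '[{"slide":[0,0.4,-8],"twist":0},{"slide":[0,0,-8],"twist":0},{"slide":[0,0,-8],"twist":0},{"slide":[0,0,-6],"twist":0},{"slide":[0,0,-2],"twist":0},{"slide":[0,0,0],"twist":0}]'; python3 avg.py 4
```

```text
clock: 40.0
ee_pos: [476.7, -344.1, 77.0]
eef_rot: [0.66, 0.751, 0.0, -0.0]
wrist_force: [0.3, -0.2, -0.8]
finger_gap: 13.4
40.15 pos [ 476.8 -344.2   77.2] F [-0.07 -0.18 -0.93] sd [0.29 0.58 0.34] yaw 1.7
```

```bash
python3 -m creep '[{"slide":[0,0,-1.2],"twist":0},{"slide":[0,0,0],"twist":0}]'; python3 -m creep '[{"slide":[0,0,0],"twist":0},{"slide":[0,0,0],"twist":0},{"slide":[0,0,0],"twist":0},{"slide":[0,0,0],"twist":0},{"slide":[0,0,0],"twist":0},{"slide":[0,0,0],"twist":0},{"slide":[0,0,0],"twist":0},{"slide":[0,0,25],"twist":0},{"slide":[0,0,40],"twist":0},{"slide":[0,-30,20],"twist":0},{"slide":[0,-25,0],"twist":0},{"slide":[0,0,0],"twist":0}]' 0.2
python3 - <<'E'
from h import *
show();p=snapw("w22")
s=robot.read_camera("side");cv2.imwrite("pics/s22.png",cv2.resize(s["image"][160:330,170:330],None,fx=3.5,fy=3.5,interpolation=cv2.INTER_CUBIC))
E
```

```text
clock: 40.45
ee_pos: [476.7, -344.0, 75.9]
eef_rot: [0.66, 0.751, 0.0, -0.0]
wrist_force: [0.1, -0.0, -0.8]
finger_gap: 13.6
clock: 41.95
ee_pos: [475.9, -401.0, 161.2]
eef_rot: [0.661, 0.75, -0.0, 0.001]
wrist_force: [-0.7, -0.0, 0.0]
finger_gap: 69.7
41.95 [ 475.9  -401.03  161.23] [3.142e+00 1.000e-03 1.697e+00] [-0.67 -0.02  0.01] 69.65565486856124
```

View pics/w22.png

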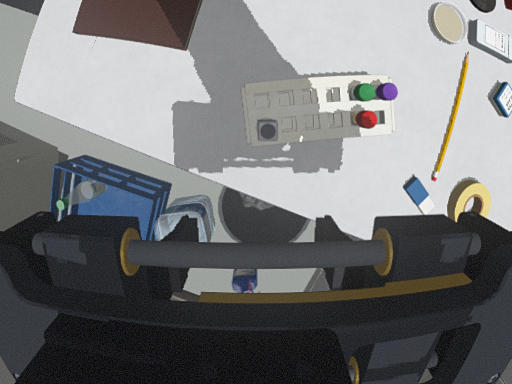

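View pics/s22.png

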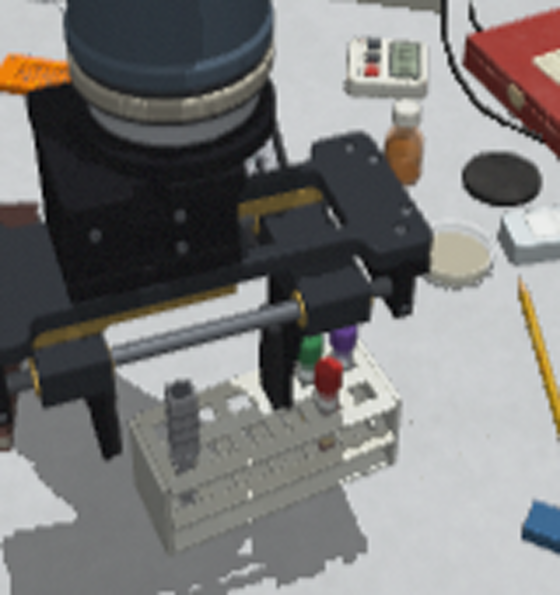

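```bash
python3 -m creep '[{"slide":[0,0,10],"twist":0},{"slide":[18,45,0],"twist":-0.03},{"slide":[18,45,0],"twist":-0.03},{"slide":[18,45,0],"twist":-0.03},{"slide":[18,45,0],"twist":-0.04},{"slide":[10,30,-20],"twist":0},{"slide":[0,20,-20],"twist":0},{"slide":[0,0,-20],"twist":0},{"slide":[0,0,0],"twist":0},{"slide":[0,0,0],"twist":0},{"slide":[0,0,0],"twist":0}]'
python3 - <<'E'
from h import *
show();p=snapw("w23");cv2.imwrite("pics/w23c.png",cv2.resize(p["image"][0:220,150:370],None,fx=2.7,fy=2.7,interpolation=cv2.INTER_CUBIC))
E
```

```text
clock: 43.42
ee_pos: [559.3, -169.5, 112.0]
eef_rot: [0.708, 0.707, 0.001, 0.001]
wrist_force: [-0.2, 0.9, -0.6]
finger_gap: 69.4
43.425 [ 559.3  -169.53  111.99] [3.14  0.    1.569] [-0.18  0.89 -0.61] 69.35281905518518
```

View pics/w23c.png

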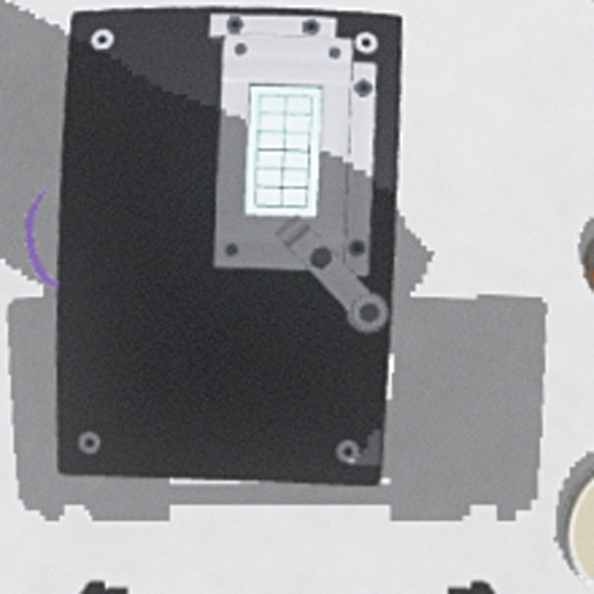

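Run:
```python
from fit import *
p=np.load("pics/w23.npy",allow_pickle=True).item()
f=lambda u,v:(150+u/2.7-.3,v/2.7-.3)
ins=[wz(p,f(*c),15) for c in [(73,13),(401,17),(380,482),(58,472)]]
v,r=fit2([(-55,80),(55,80),(55,-80),(-55,-80)],ins);print(np.round(v,4),np.round(r,1).tolist())
c=[wz(p,f(*q),25) for q in [(224,38),(352,39),(345,270),(214,267)]]
vc,r=fit2([(-20,38),(20,38),(20,-38),(-20,-38)],c);print("cell",np.round(vc,4),np.round(r,1).tolist(),np.round(loc(v,vc),1),vc[2]-v[2])
for zp in (30,34):
  for zt in (27,30):
    d=loc(v,wz(p,f(293,233),zt))-loc(v,wz(p,f(369,313),zp));az=np.degrees(np.arctan2(d[1],d[0]));print(zp,zt,d,np.hypot(*d),"theta",np.radians(260-az))
d=wz(p,f(320,258),41)-wz(p,f(369,313),34);print(d)
```

```text
[ 5.396814e+02 -7.887240e+01 -4.170000e-02] [[-1.2, 2.0], [1.2, 1.9], [0.9, -2.3], [-0.9, -1.6]]
cell [ 5.587327e+02 -5.224990e+01 -3.250000e-02] [[-0.4, 1.3], [0.1, 0.4], [0.1, -1.0], [0.1, -0.7]] [17.9 27.4] 0.009199419636338725
30 27 [-23.80906999  23.38743752] 33.3743022069842 theta 2.172728250257407
30 30 [-23.82908562  23.1313841 ] 33.20973128466764 theta 2.166805448944327
34 27 [-23.39020062  23.34814306] 33.049013142920494 theta 2.1807617139409077
34 30 [-23.41021625  23.09208965] 32.88286527984823 theta 2.174820578608197
[-14.854439    15.87920508   7.        ]
```

Run:
```python
from h import *
show();print(robot.finish_job());show()
```

```text
43.475 [ 559.2  -169.49  111.86] [3.14  0.    1.569] [-0.33  0.66 -0.56] 69.60700937509478
the job is handed in; nothing more can be done
None
the job is handed in; nothing more can be done
```

I pressed the cell home on both fences, swung the clip onto its end, stood the pusher back in its hole, and handed the job in at 43.5 s of the 70 s. `finish_job` gives no verdict, so the figures below are my own measurements.

- **Long fence:** the push averaged about 3.15 N.
- **Short fence:** I read about 2.8 N, then 3.9 N after the last 0.1 mm step. That is above the 3 N aimed for but under the 4.5 N limit. Single force readings scatter by about 0.5 N, so I cannot rule out a brief moment nearer the limit.
- **Cell:** the last picture puts it at (17.9, 27.4) mm in the insert's frame, against (18, 28) for fully seated. It lies about 0.01 rad off square.
- **Clip:** the last picture gives about 2.17 rad. A coarser earlier picture gave 2.07 to 2.14, and the final position of the tip gave about 2.16. All are above the 2.0 needed.
- **Pusher and gripper:** the pusher stands upright in its original hole. The gripper is open and clear of everything.

No check failed.

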